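# Clamp a mould half with a lift-and-turn ratchet lever

## Robot

A 6-joint arm with a two-finger parallel gripper is mounted at the origin on a cart in front of the work surface, level with it; the furniture and walls round the work are solid. World frame = base frame: x ahead of the robot, y to its left, z up, the work surface at z = 0. Lengths are in m, angles in degrees, forces in N, time in s.
With the tool pointing down it reaches from about 0.375 to 0.9 m from the base axis. Payload 3.1 kg.
Tool frame: the origin (TCP) lies midway between the tips of the shut fingers; the grasp point (between the pads) lies 19 mm behind it; x points along the fingers, y is the direction in which the jaws open and shut, and the axes are right-handed (so a half turn about x gives the same grasp; the last joint's range is limited). The gripper opens to 87 mm and grips with 3 to 60 N. Pads are 19 mm wide; open, the fingers measure 117 mm over their backs; the gripper's body (75 mm by 190 mm) begins 51 mm behind the grasp point.
Start: joints at [-82.592, 30.224, 82.088, -0, 67.689, -10.227], TCP at [0.189, -0.596, 0.223] pointing down, gripper open.
Joint ranges: [-176.69, 176.69], [-43.24, 126.21], [12.49, 139.97], [-82, 262], [0, 151.66], [-163.58, 163.58]. Speed limits (degrees/s): [159.86, 159.86, 180, 180, 180, 180].

## Interface

Orientations are given as a 3x3 rotation matrix whose columns are the frame's x, y, z axes.
In Python, from rig import bot gives the robot as it stands.
- The arm moves only by the tool play_rows, never from a script. Its argument "motion" is a list of rows, each a list of 3 entries, a list of its own where there are three numbers: the shift along the tool's x, y, z in mm, then the turn, a rotation vector about the tool's x, y, z in degrees, then the opening, from 0 (shut) to 1 (fully open). A call has 1 to 8 rows; each row is the pose to reach, as a shift and turn from the pose commanded when the call began, along the tool's axes at that moment; what a row does not reach only later rows make up. A row lasts 1/10 s, in which the tool goes at most 50 mm and 8.59 degrees, less where a joint would pass 70% of its speed; a pose out of reach is approached as far as the arm can. A call with a gripper value outside its range is refused whole. The fingers move at their own pace and stop on an object; the grip force is fixed at half the most. Time passes only in rows, so rows that repeat a pose let the fingers close. It gives the time, the measured TCP pose, the force and the opening at its end, in the units of the state.
- bot.read_state(): the state, without advancing time (a new reading comes with each control period).
- bot.capture(name): name is "scene" or "top"; returns a dict with "img" (400x640x3 uint8, blue, green, red), "mtx" (3x3 intrinsics, pixels), "rvec" (rotation vector, rad) and "tvec" (3), from world to camera coordinates, as OpenCV has them. Camera axes: x right, y down, z forward; pixel columns grow to the right and rows downward; lengths in m; the calibration is good to about 2 mm. A picture is of the moment at which its call begins. There is no depth.
- bot.hand_in(): hands the job in, once; it reports no verdict.
The state is a dict: "time_s": time; "joint_positions": joint angles; "qvel": joint speeds; "tau": joint torques, N m; "position": TCP position; "tcp_rot": TCP orientation; "force": force on the tool from outside, world axes, zero at the start; "moment": the same for the moment, N m; "opening": opening from 0.0 (shut) to 1.0 (fully open).
Only numpy, scipy, OpenCV 4.12 (cv2) and the standard library are available. Lean on these libraries where they do the work, as an engineer would, in place of code of your own. Each camera call takes 0.05 s, during which the arm holds its last target.

## Task

Lay the silicone mould half flat and centred on the raised bed of the clamp, lengthwise between the sprung pad and the fixed stop, and let go of it. Then clamp it there by turning the lever clockwise; as the lever has only a short swing, lift it off its teeth, swing it back, let it drop into the teeth again and turn on, until the mould is tight against the stop and the sprung pad is pressed in by at least half of its travel. Finish with the lever down in its teeth, let go, and leave the tape, jar and cup where they stand.

Things in the scene. Friction and masses are not known exactly. Their poses are not given: they have to be found in the camera images.
- mould_mid (a point): Loose silicone mould half, a plain blue block 60 x 85 x 24 mm (own x, y, z), 0.12 kg, lying flat on the bench. The point is its centre, 12 mm above its underside; its y axis runs along the 85 mm. Grasp it from above across the 60 mm.
- clamp_base: The clamp, fixed: grey plate 100 (x) x 270 (y, -150 to +120) x 15 mm; origin on the bench under the bed, y from the lever end to the stop. Raised bed 46 mm wide at x = 0, y = -35 to +120, top 25 mm above the bench; the mould lies on it with its 85 mm along y and overhangs 7 mm each side, 10 mm above the plate. Along y: hub and lever, jaw with pad (58 mm high), mould's place, stop (65 mm high).
- stop_face (a point): Middle of the lower edge of the fixed stop's flat face, at bed height; the face looks along the clamp's -y, is 74 mm wide and 34 mm high. Same axes as the clamp.
- pad_face (a point): Middle of the pad's front face (70 mm wide, 25 mm high, from 29 to 54 mm above the bench; the point is given at bed height). It faces the stop, across the mould. At the start 110 to 117 mm of free length lies between pad and stop.
- pivot (a point): Foot of the vertical axis of hub and lever (15 mm above the bench).
- grip_mid (a point): Middle of the upright black grip at the end of the lever, 113 mm above the bench when the lever is down: a cylinder of 26 mm diameter and 50 mm tall (a little wider at the top; 25 mm above and below the point), 85 mm from the axis; it spins freely about its own upright axis, so a gripper holding it from above need not turn. The steel lever arm is 24 mm and more below the point.
- lever (a joint): Swing of the lever about the vertical axis, rad, clockwise from above positive (closes the jaw), about 0 at the start, stops at -0.15 and 1.25. At 0 it points along the clamp's -y; at v the grip stands at pivot + 85 mm x (-sin v, -cos v) in the clamp's x, y. Lifted it swings freely; down it carries the hub both ways, so turning it back while down opens the jaw again.
- lever_lift (a joint): Height of the lever above its fully engaged place, m, 0 to 0.018. Below about 0.008 its serration is in the hub's teeth; above 0.012 it is clear. Spring and weight push it down with 4 to 6 N. Let go anywhere it drops and slips by itself into the nearest of 16 tooth gaps (0.39 rad apart), swinging up to 0.2 rad.
- jaw (a joint): Travel of the jaw towards the stop, m, 0 (open) to 0.05; 0.018 m per rad of the hub, so one full swing of the lever moves it 0.025 m at most and two or three swings are needed. The hub's friction (0.3 N m, some 4 N at the grip) holds it where it is left.
- pad (a joint): How far the sprung pad is pressed back into the jaw, m, 0 (free) to 0.010 (bottomed); spring 1 N per mm. It is pressed in only once the mould touches both pad and stop: the closing jaw first pushes the mould along the bed to the stop.
- degas_pot: Furniture to keep clear of, fixed: upright steel pot with a lid, body 200 mm in diameter with side handles to 244 mm along y, 224 mm high with its fittings. Origin under its centre. It stands behind the mould and to the right of the lever.
- parts_drawers: Furniture to keep clear of, fixed: steel drawer cabinet behind the clamp, 340 mm along y, 232 mm high. Origin under its centre; its front is 75 to 92 mm nearer the robot, and its right top drawer stands open: between y = -170 and 0 mm, above z = 150 mm, it reaches 145 mm from the origin towards the robot.
- masking_tape: Bystander: roll of masking tape lying flat, 104 mm across, 25 mm high. Origin under its centre.
- jar_b: Bystander: jar with a white lid, 71 mm diameter, 90 mm high. Origin under its centre.
- cup_mix_a: Bystander: clear mixing cup, 68 mm diameter, 85 mm high. Origin under its centre.
There are look-alikes about, which are no part of the job. What is shaped like the part that bears mould_mid but green is not meant.

How it is judged:
By the outcome, as a careful person would: the job done as asked, in the order asked, and still so for the second after the job is handed in, with the robot touching nothing.
It also fails if it takes over 59 s, if anything falls off the work surface, if the arm or the gripper's body presses on something with over 40 N, if the wrist force passes 120 N, or if a joint passes its speed limit or range.

## Working session

There is one attempt and no reset: what is moved stays moved. The work goes in short steps, Python scripts to look and compute and a tool call to move; the robot and the scene stay as the last step left them, time stands still between calls to the robot, and variables do not carry over. Pictures are saved under pics/ and viewed, and the job is handed in when it is done.

Besides the shell and the picture viewer there is one more tool, called after "Call:" as name(argument=value, ...), one argument or row to a line, values as JSON. play_rows: Moves the arm, as the interface text tells. Its arguments: {"type":"object","properties":{"motion":{"type":"array"}},"required":["motion"]}

```bash
ls; mkdir -p pics
python3 - <<'E'
from rig import bot
import cv2
print(bot.read_state())
for n in("scene","top"):
    c=bot.capture(n);cv2.imwrite(f"pics/{n}0.png",c["img"]);print(n,c["mtx"],c["rvec"],c["tvec"])
E
```

```text
pics
{'time_s': 0.0, 'joint_positions': array([-8.25923764e+01,  3.02769108e+01,  8.21529001e+01,  3.29082529e-04,
        6.76889068e+01, -1.02267258e+01]), 'qvel': array([ 0.00584289, -0.10444992, -0.02401965,  0.03335633,  0.02096201,
        0.01984315]), 'tau': array([ 1.31535722e-03, -4.40036488e+01, -1.76592082e+01,  6.35058177e-02,
        5.80892502e-02, -1.64760277e-04]), 'position': array([ 0.1892827 , -0.59491809,  0.22161301]), 'tcp_rot': array([[-2.61870288e-04,  3.02938934e-01, -9.53009934e-01],
       [ 2.05540494e-03, -9.53007790e-01, -3.02938817e-01],
       [-9.99997853e-01, -2.03815200e-03, -3.73097756e-04]]), 'force': array([ 0.05097508,  0.19446027, -0.33042989]), 'moment': array([0.02287311, 0.04405904, 0.07546016]), 'opening': 0.9956835597079472}
scene [[497.98644012   0.         317.06187451]
 [  0.         497.98644012 193.75236895]
 [  0.           0.           1.        ]] [ 0.9520402  -2.43543121  1.10268484] [0.42746681 0.31918777 1.44945577]
top [[404.5622124    0.         314.10655805]
 [  0.         404.5622124  200.08045365]
 [  0.           0.           1.        ]] [ 2.21234021 -2.19266173  0.06605846] [-0.01145377  0.56026596  1.52911544]
```

View pics/scene0.png

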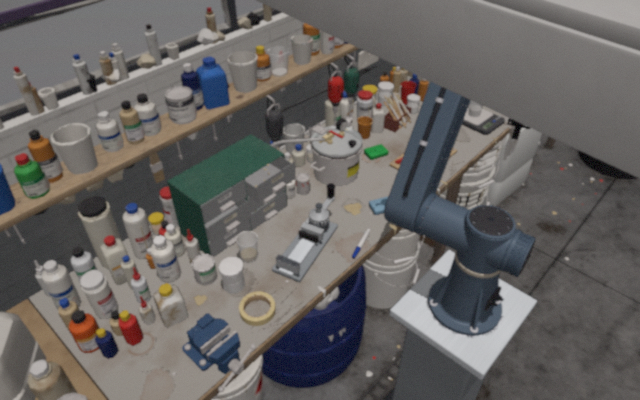

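View pics/top0.png

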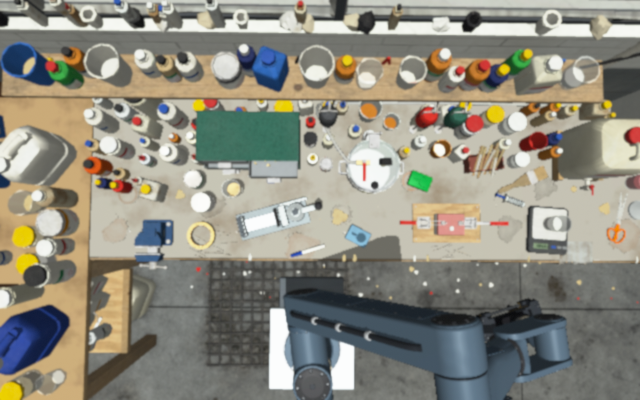

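The scene view shows the clamp at about (308,245), a blue block at (378,206) and a green one at (376,152). In the top view they are at about (275,217), (358,234) and (419,181). I'll enlarge these areas.

Run:
```python
import cv2
t=cv2.imread("pics/top0.png");s=cv2.imread("pics/scene0.png")
cv2.imwrite("pics/tc.png",cv2.resize(t[165:265,225:385],None,fx=5,fy=5,interpolation=cv2.INTER_CUBIC))
cv2.imwrite("pics/tc2.png",cv2.resize(t[160:260,330:450],None,fx=5,fy=5,interpolation=cv2.INTER_CUBIC))
cv2.imwrite("pics/sc.png",cv2.resize(s[170:290,260:400],None,fx=5,fy=5,interpolation=cv2.INTER_CUBIC))
```

```text
(no output)
```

View pics/tc.png

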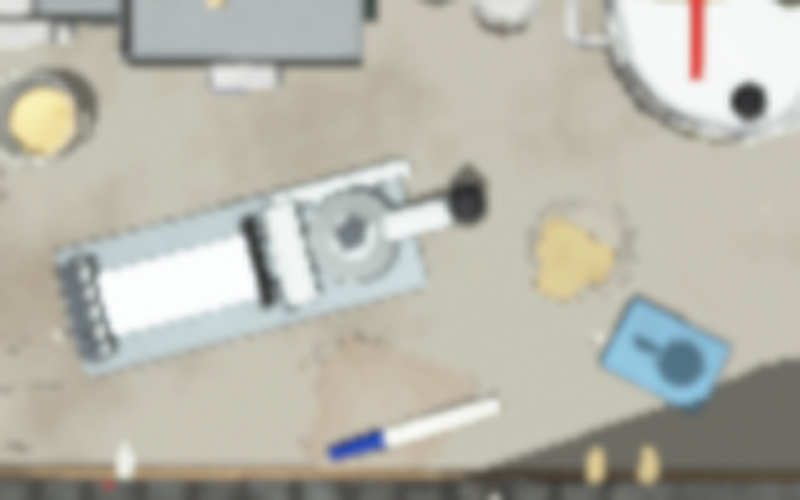

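View pics/sc.png

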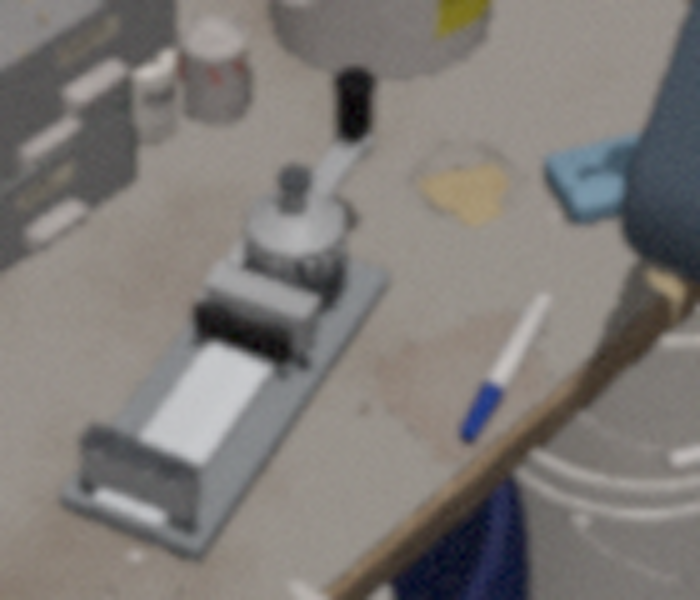

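View pics/tc2.png

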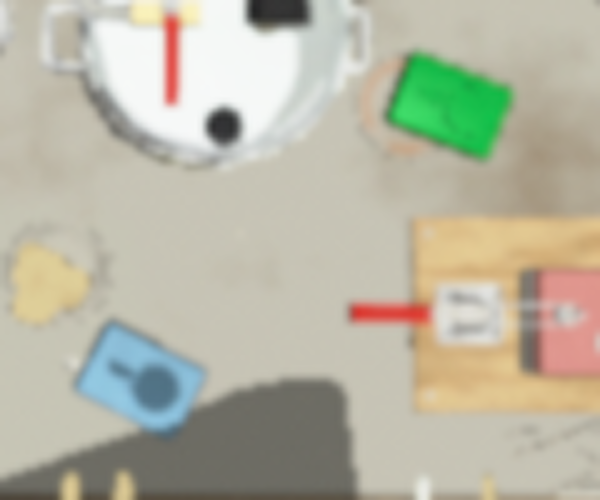

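Candidates in the top view: the blue block at (358,234), the green block at (419,181) and the dark-blue box at (153,238). The blue block at (358,234) is plain and mould-sized, so it fits. The green one is excluded by its colour, and the dark-blue one isn't a plain block. The crops confirm this. Next I measure the poses.

```bash
cat > h.py <<'E'
import numpy as np,cv2
def cam(c):
    R=cv2.Rodrigues(np.array(c["rvec"],float))[0];t=np.array(c["tvec"],float).ravel();return R,t,np.array(c["mtx"])
def bp(c,uv,z):
    R,t,K=cam(c);uv=np.atleast_2d(uv).astype(float)
    d=(np.c_[uv,np.ones(len(uv))]@np.linalg.inv(K).T)@R; o=-R.T@t
    return o+d*((z-o[2])/d[:,2])[:,None]
def pr(c,P):
    return cv2.projectPoints(np.atleast_2d(P).astype(float),np.array(c["rvec"],float),np.array(c["tvec"],float),np.array(c["mtx"]),None)[0].reshape(-1,2)
E
python3 - <<'E'
from rig import bot
from h import *
np.set_printoptions(precision=4,suppress=True)
t=bot.capture("top");s=bot.capture("scene")
for c in(t,s):
    R,T,K=cam(c);print("cam",-R.T@T)
def tc(u):u=np.array(u,float);return (u+.5)/5-.5+[225,165]
P=bp(t,tc([(405,158),(427,285),(92,376),(57,252)]),.015)
print("plate",P);print(np.linalg.norm(P-np.roll(P,-1,0),axis=1),P.mean(0))
d=P[3]-P[0]+P[2]-P[1];print("y ax ang",np.degrees(np.arctan2(d[1],d[0])))
M=bp(t,tc([(636,297),(731,350),(692,404),(602,357)]),.024)
print("mould",M,np.linalg.norm(M-np.roll(M,-1,0),axis=1),M.mean(0))
g=bp(t,tc([(466,203)]),.138);print("griptop",g)
print("piv~",bp(t,tc([(352,230)]),.08))
# colour mask of mould in top
hsv=cv2.cvtColor(t["img"],cv2.COLOR_BGR2HSV);m=cv2.inRange(hsv,(90,70,90),(120,255,255));m[:, :335]=0;m[:,380:]=0;m[:220]=0;m[255:]=0
cs=cv2.findContours(m,0,1)[0];k=max(cs,key=cv2.contourArea);r=cv2.minAreaRect(k);print(r)
b=cv2.boxPoints(r);B=bp(t,b,.024);print(B,B.mean(0),np.linalg.norm(B-np.roll(B,-1,0),axis=1))
E
```

```text
cam [0.4856 0.011  1.5544]
cam [-0.2848  0.9345  1.1963]
plate [[0.5748 0.0261 0.015 ]
 [0.4783 0.0085 0.015 ]
 [0.4073 0.2613 0.015 ]
 [0.5009 0.2895 0.015 ]]
[0.0981 0.2626 0.0977 0.2735] [0.4903 0.1463 0.015 ]
y ax ang 105.67509416154184
mould [[ 0.4706 -0.1496  0.024 ]
 [ 0.4312 -0.2217  0.024 ]
 [ 0.3904 -0.1923  0.024 ]
 [ 0.4252 -0.1241  0.024 ]] [0.0821 0.0503 0.0765 0.0521] [ 0.4294 -0.1719  0.024 ]
griptop [[ 0.5365 -0.0181  0.138 ]]
piv~ [[0.5181 0.0636 0.08  ]]
((357.6146545410156, 235.78977966308594), (21.78777313232422, 14.844416618347168), 28.610458374023438)
[[ 0.4211 -0.1222  0.024 ]
 [ 0.4704 -0.1489  0.024 ]
 [ 0.4317 -0.2214  0.024 ]
 [ 0.3824 -0.1946  0.024 ]] [ 0.4264 -0.1718  0.024 ] [0.0561 0.0822 0.056  0.0821]
```

The mould centre comes out at about (0.427, -0.172) and the clamp's y axis at about 105.7°. The measured sizes match the given ones. I'll refine the poses by overlaying the model edges in both views and measure the furniture too.

```bash
cat > ov.py <<'E'
from h import *
def fr(ang):a=np.radians(ang);return np.array([[np.cos(a),-np.sin(a),0],[np.sin(a),np.cos(a),0],[0,0,1]])
def rect(x0,x1,y0,y1,z):return np.array([[x0,y0,z],[x1,y0,z],[x1,y1,z],[x0,y1,z]])
def draw(img,c,P,off,f,col,closed=True):
    q=pr(c,P);q=((q-off+.5)*f-.5);cv2.polylines(img,[np.round(q*16).astype(np.int32)],closed,col,1,cv2.LINE_AA,4)
def view(c,box,f):
    x0,y0,x1,y1=box;return cv2.resize(c["img"][y0:y1,x0:x1],None,fx=f,fy=f,interpolation=cv2.INTER_CUBIC),np.array([x0,y0])
E
cat > o1.py <<'E'
from rig import bot
from ov import *
import sys
ox,oy,ang=.4862,.1607,15.7
mx,my,ma=.427,-.172,-28.1
def main(pre,cs):
  for n,box,f in(("top",(225,165,385,265),5),("scene",(260,170,400,290),5)):
    c=cs[n];im,off=view(c,box,f)
    R=fr(ang);o=np.array([ox,oy,0])
    D=lambda P,col:draw(im,c,P@R.T+o,off,f,col)
    D(rect(-.05,.05,-.15,.12,.015),(0,0,255));D(rect(-.023,.023,-.035,.12,.025),(0,200,0))
    R2=fr(ma);o2=np.array([mx,my,0])
    draw(im,c,rect(-.03,.03,-.0425,.0425,.024)@R2.T+o2,off,f,(0,0,255));draw(im,c,rect(-.03,.03,-.0425,.0425,0)@R2.T+o2,off,f,(0,255,255))
    cv2.imwrite(f"pics/{pre}_{n}.png",im)
if __name__=="__main__":
  cs={n:bot.capture(n) for n in("top","scene")}
  main("o1",cs)
  np.set_printoptions(precision=4,suppress=True)
  t=cs["top"]
  print("cab top", bp(t,[(196,112),(299,112),(299,162),(196,162)],.232))
  print("drawer", bp(t,[(250,178),(298,178)],.225), bp(t,[(250,178),(298,178)],.15))
  print("pot", bp(t,[(373,165)],.2))
E
python3 o1.py
```

```text
cab top [[0.8368 0.3879 0.232 ]
 [0.8408 0.0485 0.232 ]
 [0.6746 0.0468 0.232 ]
 [0.6711 0.3841 0.232 ]]
drawer [[0.6209 0.2077 0.225 ]
 [0.6225 0.0497 0.225 ]] [[0.6286 0.2188 0.15  ]
 [0.6302 0.0519 0.15  ]]
pot [[ 0.6716 -0.2019  0.2   ]]
```

View pics/o1_top.png

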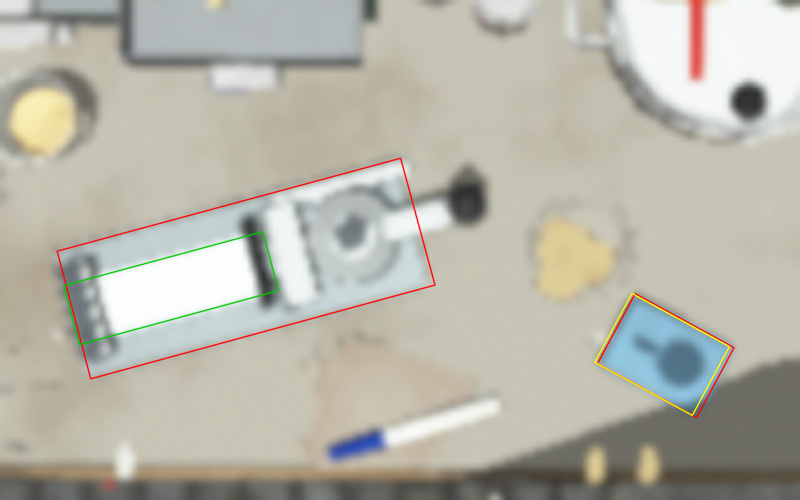

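View pics/o1_scene.png

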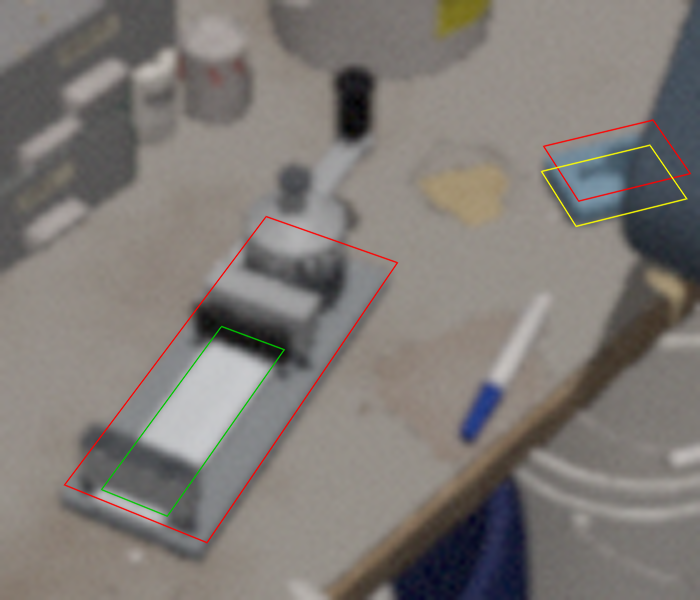

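Run:
```python
from rig import bot
from ov import *
np.set_printoptions(precision=4,suppress=True)
t=bot.capture("top")
def tc(u):u=np.array(u,float);return (u+.5)/5-.5+[225,165]
o=np.array([.4862,.1607,0]);R=fr(15.7)
print("stop",(bp(t,tc([(103,283),(114,330)]),.025)-o)@R)
print("pad",(bp(t,tc([(246,235),(262,297)]),.054)-o)@R)
print("grip",(bp(t,tc([(466,203)]),.138)-o)@R)
c=bot.capture("scene");im,off=view(c,(355,190,395,220),18);cv2.imwrite("pics/m.png",im)
im,off=view(t,(225,205,295,245),11);cv2.imwrite("pics/b.png",im)
```

```text
stop [[ 0.0167  0.0908  0.025 ]
 [-0.0196  0.0918  0.025 ]]
pad [[ 0.0222 -0.0247  0.054 ]
 [-0.0252 -0.0243  0.054 ]]
grip [[ 0.     -0.1858  0.138 ]]
```

View pics/b.png

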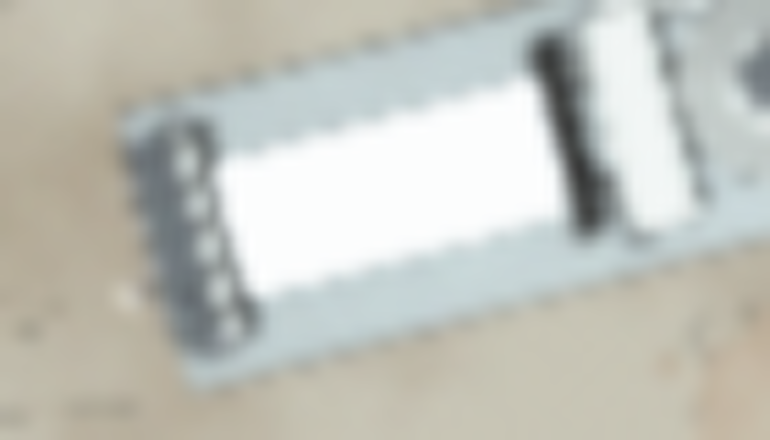

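```bash
cat > go.py <<'E'
# usage: go.py x y z yaw  -> tool shift (mm) and rotvec (deg) for tool-down pose with jaw axis at yaw
import sys
from ov import *
from scipy.spatial.transform import Rotation as Ro
def tgt(yaw):
    a=np.radians(yaw);y=np.array([np.cos(a),np.sin(a),0]);x=np.array([0,0,-1.]);return np.c_[x,y,np.cross(x,y)]
def rel(s,p,yaw):
    R=s["tcp_rot"];return R.T@(np.array(p)-s["position"])*1000, Ro.from_matrix(R.T@tgt(yaw)).as_rotvec(degrees=True)
if __name__=="__main__":
    from rig import bot
    s=bot.read_state();a=list(map(float,sys.argv[1:]))
    np.set_printoptions(precision=1,suppress=True)
    y=s["tcp_rot"][:,1]
    print("t",s["time_s"],"pos",(s["position"]*1000),"yaw",np.degrees(np.arctan2(y[1],y[0])),"F",s["force"],"open",round(s["opening"],3),"J",s["joint_positions"])
    for i in range(0,len(a),4):print(*rel(s,a[i:i+3],a[i+3]))
E
python3 go.py .427 -.172 .12 -28.1
```

```text
t 0.4 pos [ 189.3 -595.5  222.4] yaw -72.3655467017669 F [ 0.3 -0.7 -0.8] open 1.006 J [-82.6  30.2  82.1  -0.   67.7 -10.2]
[ 102.5 -331.6 -354.8] [-44.3  -0.    0. ]
```

Call:
play_rows(
  motion=[
    [[50, -332, -355], [-44.3, 0, 0], 1],
    [[50, -332, -355], [-44.3, 0, 0], 1],
    [[50, -332, -355], [-44.3, 0, 0], 1],
    [[50, -332, -355], [-44.3, 0, 0], 1],
    [[80, -332, -355], [-44.3, 0, 0], 1],
    [[102, -332, -355], [-44.3, 0, 0], 1],
    [[102, -332, -355], [-44.3, 0, 0], 1],
    [[102, -332, -355], [-44.3, 0, 0], 1],
  ],
)

```text
time_s: 1.2
position: [0.3818, -0.2527, 0.1488]
tcp_rot: [[0.001, 0.882, -0.471], [-0.001, -0.471, -0.882], [-1.0, 0.002, 0.0]]
force: [1.3, -0.2, -0.1]
opening: 1.0
```

```bash
python3 go.py .427 -.172 .12 -28.1 .427 -.172 .05 -28.1
```

```text
t 1.2 pos [ 381.8 -252.7  148.8] yaw -28.101343176521645 F [ 1.3 -0.2 -0.1] open 1.0 J [-47.5  24.4 109.9   0.   45.6 -19.4]
[ 28.8   1.8 -92.5] [-0.   0.  -0.1]
[ 98.8   1.7 -92.5] [-0.   0.  -0.1]
```

Call:
play_rows(
  motion=[
    [[0, 0, 0], [0, 0, 0], 1],
    [[0, 0, 0], [0, 0, 0], 1],
  ],
)

```text
time_s: 1.4
position: [0.3815, -0.2532, 0.1488]
tcp_rot: [[-0.0, 0.884, -0.467], [-0.0, -0.467, -0.884], [-1.0, -0.0, 0.0]]
force: [0.1, -0.2, -0.1]
opening: 1.002
```

```bash
python3 go.py .427 -.172 .12 -28.1 .427 -.172 .05 -28.1
```

```text
t 1.4 pos [ 381.5 -253.2  148.8] yaw -27.87006549948682 F [ 0.1 -0.2 -0.1] open 1.002 J [-47.6  24.5 109.8  -0.   45.7 -19.7]
[ 28.8   2.3 -93.1] [0.2 0.  0. ]
[ 98.8   2.3 -93.1] [0.2 0.  0. ]
```

Call:
play_rows(
  motion=[
    [[29, 2, -50], [0, 0, 0], 1],
    [[29, 2, -93], [0, 0, 0], 1],
    [[60, 2, -93], [0, 0, 0], 1],
    [[89, 2, -93], [0, 0, 0], 1],
    [[89, 2, -93], [0, 0, 0], 1],
  ],
)

```text
time_s: 1.9
position: [0.4254, -0.1735, 0.0578]
tcp_rot: [[-0.004, 0.882, -0.472], [0.002, -0.472, -0.882], [-1.0, -0.004, -0.0]]
force: [-0.4, -0.5, 0.4]
opening: 1.001
```

```bash
python3 go.py .427 -.172 .003 -28.1
python3 - <<'E'
from rig import bot
from ov import *
for n,b in(("top",(320,200,400,260)),("scene",(340,165,420,225))):
    c=bot.capture(n);im,off=view(c,b,8);draw(im,c,rect(-.03,.03,-.0425,.0425,.024)@fr(-28.1).T+[.427,-.172,0],off,8,(0,0,255));cv2.imwrite(f"pics/p1{n}.png",im)
E
```

```text
t 1.9 pos [ 425.4 -173.5   57.8] yaw -28.13770607717633 F [-0.4 -0.5  0.4] open 1.001 J [-36.2  35.  113.1  -0.   32.2  -8. ]
[54.8  0.9 -2. ] [-0.  -0.   0.2]
```

View pics/p1scene.png

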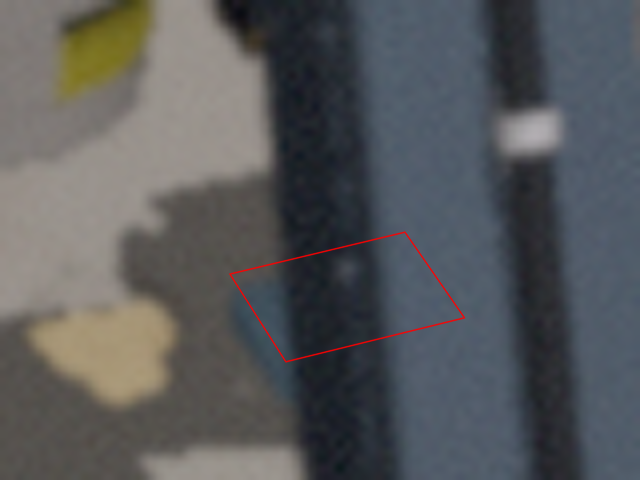

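View pics/p1top.png

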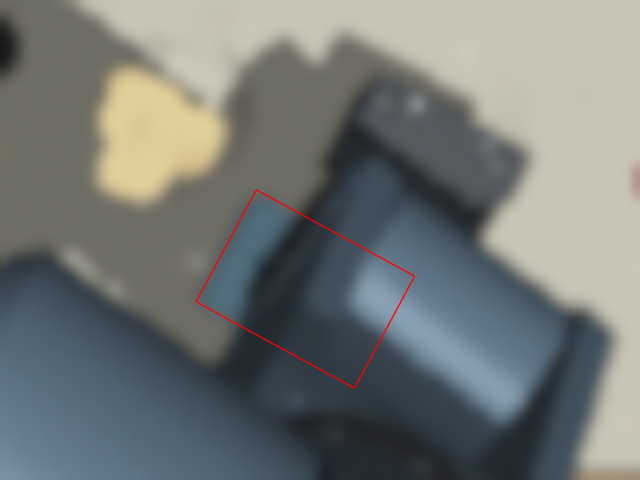

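The overlay outline matches the visible blue strip, at (240,260) in the top crop and (260,320) in the scene crop. Now I go down and grip.

Call:
play_rows(
  motion=[
    [[30, 1, -2], [0, 0, 0], 1],
    [[48, 1, -2], [0, 0, 0], 1],
    [[53, 1, -2], [0, 0, 0], 1],
    [[53, 1, -2], [0, 0, 0], 0.4],
    [[53, 1, -2], [0, 0, 0], 0.4],
    [[53, 1, -2], [0, 0, 0], 0.4],
    [[53, 1, -2], [0, 0, 0], 0.4],
    [[53, 1, -2], [0, 0, 0], 0.4],
  ],
)

```text
time_s: 2.8
position: [0.4285, -0.1718, 0.0076]
tcp_rot: [[0.001, 0.883, -0.47], [-0.001, -0.47, -0.883], [-1.0, 0.001, 0.0]]
force: [-0.3, -0.7, 5.2]
opening: 0.684
```

Call:
play_rows(
  motion=[
    [[0, 0, 0], [0, 0, 0], 0.4],
    [[0, 0, 0], [0, 0, 0], 0.4],
  ],
)

```text
time_s: 3.0
position: [0.4285, -0.1718, 0.0076]
tcp_rot: [[0.001, 0.883, -0.47], [-0.001, -0.47, -0.883], [-1.0, 0.001, 0.0]]
force: [-0.7, -0.8, 6.4]
opening: 0.684
```

```bash
python3 go.py .427 -.172 .1 -28.1 .4773 .1925 .12 15.7
```

```text
t 3.0 pos [ 428.5 -171.8    7.6] yaw -28.044856505075504 F [-0.7 -0.8  6.4] open 0.684 J [-35.8  41.2 114.   -0.   24.7  -7.7]
[-92.4  -1.1   0.9] [ 0.1  0.  -0.1]
[-112.6 -128.1 -344.4] [-43.7   0.   -0. ]
```

Call:
play_rows(
  motion=[
    [[-20, 0, 0], [0, 0, 0], 0.4],
    [[-60, 0, 0], [0, 0, 0], 0.4],
    [[-105, 0, 0], [0, 0, 0], 0.4],
    [[-140, 0, 0], [0, 0, 0], 0.4],
    [[-163, 0, 0], [0, 0, 0], 0.4],
    [[-163, 0, 0], [0, 0, 0], 0.4],
  ],
)

```text
time_s: 3.6
position: [0.43, -0.1726, 0.1729]
tcp_rot: [[0.006, 0.883, -0.47], [-0.004, -0.47, -0.883], [-1.0, 0.008, 0.001]]
force: [0.6, -1.6, -0.1]
opening: 0.688
```

```bash
python3 go.py .4773 .1925 .17 15.7
```

```text
t 3.6 pos [ 430.  -172.6  172.9] yaw -28.041859074218138 F [ 0.6 -1.6 -0.1] open 0.688 J [-35.7  22.2 108.    0.   49.3  -7.7]
[   1.6 -130.  -344.5] [-43.7   0.2  -0.4]
```

Call:
play_rows(
  motion=[
    [[1, -17, -45], [-5.7, 0, 0], 0.4],
    [[1, -34, -90], [-11.4, 0, 0], 0.4],
    [[1, -50, -133], [-17, 0, 0], 0.4],
    [[1, -67, -177], [-22.5, 0, 0], 0.4],
    [[1, -84, -222], [-28.2, 0, 0], 0.4],
    [[1, -100, -266], [-33.8, 0, 0], 0.4],
    [[1, -117, -310], [-39.4, 0, 0], 0.4],
    [[1, -130, -344], [-43.7, 0, 0], 0.4],
  ],
)

```text
time_s: 4.4
position: [0.4742, 0.1956, 0.1672]
tcp_rot: [[-0.003, 0.962, 0.274], [-0.0, 0.274, -0.962], [-1.0, -0.003, -0.001]]
force: [0.2, -0.3, -1.3]
opening: 0.685
```

Call:
play_rows(
  motion=[
    [[0, 0, 0], [0, 0, 0], 0.4],
    [[0, 0, 0], [0, 0, 0], 0.4],
  ],
)

```text
time_s: 4.6
position: [0.4741, 0.1935, 0.1673]
tcp_rot: [[-0.003, 0.962, 0.271], [-0.001, 0.271, -0.962], [-1.0, -0.003, 0.0]]
force: [0.5, -0.8, -1.4]
opening: 0.685
```

```bash
python3 go.py .4773 .1925 .06 15.7
python3 - <<'E'
from rig import bot
from ov import *
for n,b in(("top",(215,165,325,245)),("scene",(250,170,350,290))):
    c=bot.capture(n);im,off=view(c,b,5);cv2.imwrite(f"pics/p2{n}.png",im)
E
```

```text
t 4.6 pos [474.1 193.5 167.3] yaw 15.746587062640957 F [ 0.5 -0.8 -1.4] open 0.685 J [  9.7  26.2 101.3  -0.   52.7  -6. ]
[107.3   3.2   1.9] [0.  0.  0.2]
```

View pics/p2scene.png

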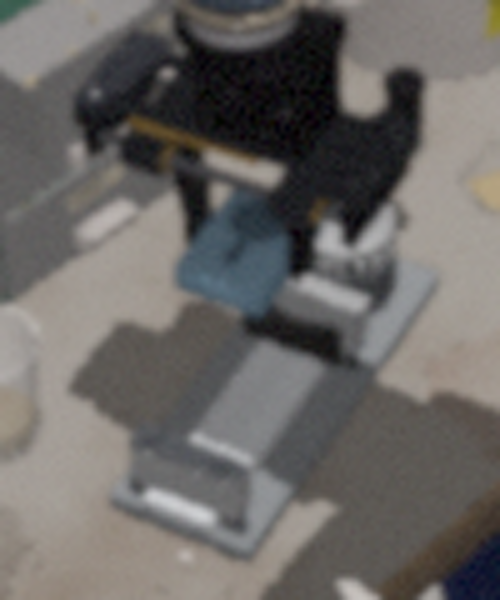

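The mould hangs level in the gripper at crop (235,265), above and behind the bed. I go down to just above the bed and check from there.

Call:
play_rows(
  motion=[
    [[40, 3, 2], [0, 0, 0], 0.4],
    [[80, 3, 2], [0, 0, 0], 0.4],
    [[107, 3, 2], [0, 0, 0], 0.4],
    [[112, 3, 2], [0, 0, 0], 0.4],
    [[112, 3, 2], [0, 0, 0], 0.4],
  ],
)

```text
time_s: 5.2
position: [0.4783, 0.1907, 0.0562]
tcp_rot: [[-0.002, 0.964, 0.267], [-0.0, 0.267, -0.964], [-1.0, -0.002, -0.0]]
force: [0.0, -0.2, -0.9]
opening: 0.688
```

```bash
python3 go.py .4773 .1925 .0335 15.7
python3 - <<'E'
from rig import bot
from ov import *
s=bot.read_state();p=s["position"]
for n,b in(("top",(215,165,325,245)),("scene",(250,170,350,290))):
    c=bot.capture(n);im,off=view(c,b,5)
    for h in(-.0076,.0164):draw(im,c,rect(-.03,.03,-.0425,.0425,h)@fr(15.7).T+p,off,5,(0,0,255))
    draw(im,c,rect(-.023,.023,-.035,.12,.025)@fr(15.7).T+[.4862,.1607,0],off,5,(0,200,0))
    cv2.imwrite(f"pics/p3{n}.png",im)
E
```

```text
t 5.2 pos [478.3 190.7  56.2] yaw 15.51020383366639 F [ 0.  -0.2 -0.9] open 0.688 J [  9.3  37.3 105.3  -0.   37.6  -6.2]
[22.7 -0.5 -2. ] [-0.2 -0.   0.1]
```

View pics/p3scene.png

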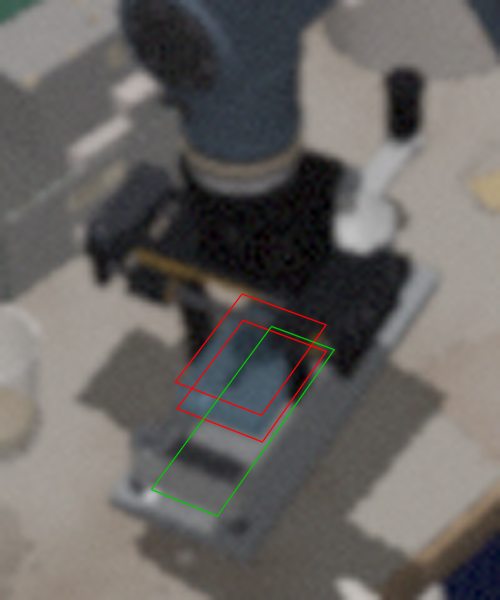

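View pics/p3top.png

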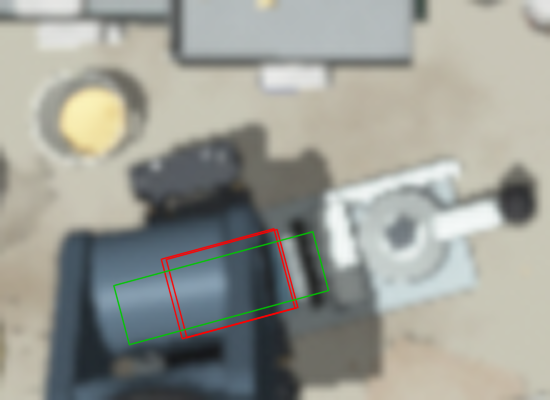

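Call:
play_rows(
  motion=[
    [[10, -0.5, -1], [0, 0, 0], 0.4],
    [[18, -0.5, -2], [0, 0, 0], 0.4],
    [[21, -0.5, -2], [0, 0, 0], 0.4],
    [[23.5, -0.5, -2], [0, 0, 0], 0.4],
    [[23.5, -0.5, -2], [0, 0, 0], 0.4],
  ],
)

```text
time_s: 5.8
position: [0.4776, 0.1938, 0.0331]
tcp_rot: [[-0.001, 0.963, 0.27], [-0.0, 0.27, -0.963], [-1.0, -0.001, -0.0]]
force: [-0.9, -0.7, -0.5]
opening: 0.685
```

```bash
python3 go.py .4773 .1925 .0335 15.7
```

```text
t 5.8 pos [477.6 193.8  33.1] yaw 15.651954269164602 F [-0.9 -0.7 -0.5] open 0.685 J [  9.7  39.8 105.8  -0.   34.5  -6. ]
[-0.4 -0.6  1.2] [-0. -0.  0.]
```

Call:
play_rows(
  motion=[
    [[1, 0, 0], [0, 0, 0], 0.4],
    [[2, 0, 0], [0, 0, 0], 0.4],
    [[2, 0, 0], [0, 0, 0], 0.4],
  ],
)

```text
time_s: 6.1
position: [0.4779, 0.1939, 0.0326]
tcp_rot: [[0.001, 0.963, 0.27], [0.0, 0.27, -0.963], [-1.0, 0.001, 0.0]]
force: [-1.7, -0.7, 8.1]
opening: 0.687
```

Contact at 8 N with z = 32.6 mm, which is where it should rest on the bed. I release and lift.

Call:
play_rows(
  motion=[
    [[0, 0, 0], [0, 0, 0], 1],
    [[0, 0, 0], [0, 0, 0], 1],
    [[0, 0, 0], [0, 0, 0], 1],
    [[0, 0, 0], [0, 0, 0], 1],
    [[-20, 0, 0], [0, 0, 0], 1],
    [[-60, 0, 0], [0, 0, 0], 1],
    [[-100, 0, 0], [0, 0, 0], 1],
    [[-140, 0, 0], [0, 0, 0], 1],
  ],
)

```text
time_s: 6.9
position: [0.4773, 0.1937, 0.1724]
tcp_rot: [[-0.001, 0.963, 0.269], [-0.0, 0.269, -0.963], [-1.0, -0.001, -0.0]]
force: [0.8, -0.4, 0.1]
opening: 1.005
```

```bash
python3 go.py .5365 -.0181 .2 -20
python3 - <<'E'
from rig import bot
from ov import *
for n,b in(("top",(215,165,325,245)),("scene",(250,170,350,290))):
    c=bot.capture(n);im,off=view(c,b,5)
    cv2.imwrite(f"pics/p4{n}.png",im)
E
```

```text
t 6.9 pos [477.3 193.7 172.4] yaw 15.62913877118004 F [ 0.8 -0.4  0.1] open 1.005 J [  9.6  25.9 100.7   0.   53.5  -6. ]
[-27.6  -0.1 219.9] [35.6  0.   0.1]
```

View pics/p4scene.png

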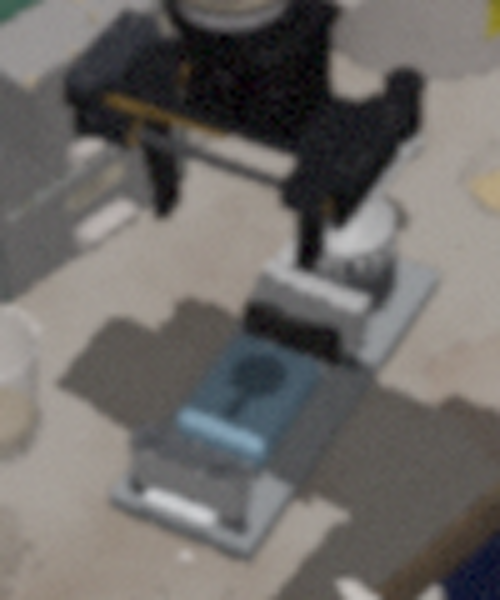

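The mould lies flat on the bed at crop (250,400), between the pad and the stop, and has been let go. Next is the grip.

Call:
play_rows(
  motion=[
    [[-28, 0, 40], [7, 0, 0], 1],
    [[-28, 0, 80], [14, 0, 0], 1],
    [[-28, 0, 120], [21, 0, 0], 1],
    [[-28, 0, 160], [28, 0, 0], 1],
    [[-28, 0, 200], [35, 0, 0], 1],
    [[-28, 0, 220], [35.6, 0, 0], 1],
    [[-28, 0, 220], [35.6, 0, 0], 1],
  ],
)

```text
time_s: 7.7
position: [0.5377, -0.0209, 0.1982]
tcp_rot: [[-0.001, 0.939, -0.345], [-0.0, -0.345, -0.939], [-1.0, -0.0, 0.001]]
force: [-0.0, -0.3, 0.3]
opening: 1.004
```

```bash
python3 go.py .5365 -.0181 .15 -20
python3 - <<'E'
from rig import bot
from ov import *
for n,b in(("top",(255,165,365,245)),("scene",(260,150,360,250))):
    c=bot.capture(n);im,off=view(c,b,6)
    for h in(.088,.138):
        a=np.linspace(0,2*np.pi,30)[:,None];P=np.c_[.013*np.cos(a),.013*np.sin(a),0*a]+[.5365,-.0181,h];draw(im,c,P,off,6,(0,0,255))
    cv2.imwrite(f"pics/p5{n}.png",im)
E
```

```text
t 7.7 pos [537.7 -20.9 198.2] yaw -20.197087942646974 F [-0.  -0.3  0.3] open 1.004 J [-14.1  25.4  96.1  -0.   58.6   6.1]
[48.2 -2.1 -2.2] [-0.2  0.   0. ]
```

View pics/p5scene.png

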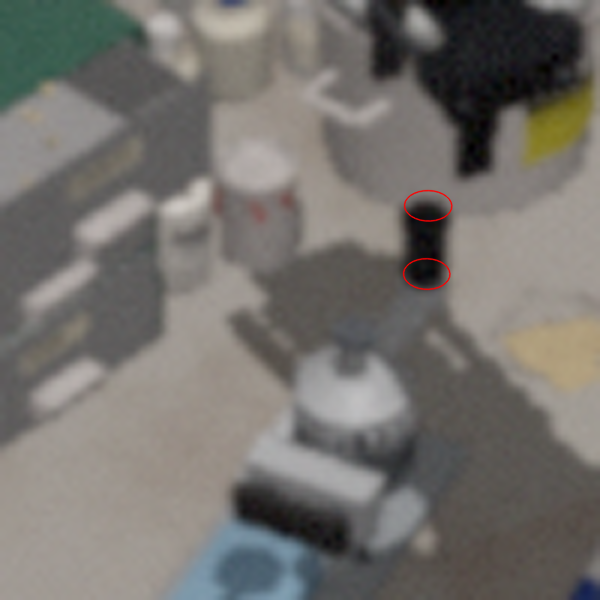

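View pics/p5top.png

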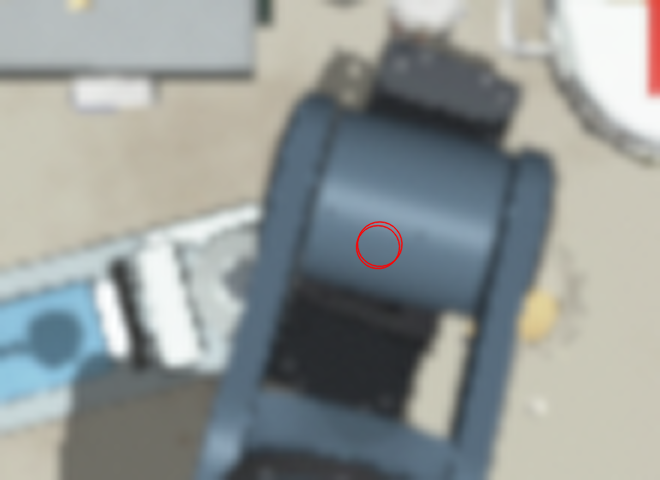

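The modelled grip circles lie on the black grip in the scene crop, (428,206) to (427,274). I go down over it and close.

Call:
play_rows(
  motion=[
    [[40, -2, -2], [0, 0, 0], 1],
    [[75, -2, -2], [0, 0, 0], 1],
    [[95, -2, -2], [0, 0, 0], 1],
    [[99, -2, -2], [0, 0, 0], 0],
    [[99, -2, -2], [0, 0, 0], 0],
    [[99, -2, -2], [0, 0, 0], 0],
    [[99, -2, -2], [0, 0, 0], 0],
    [[99, -2, -2], [0, 0, 0], 0],
  ],
)

```text
time_s: 8.6
position: [0.5366, -0.0156, 0.1015]
tcp_rot: [[0.002, 0.94, -0.341], [-0.001, -0.341, -0.94], [-1.0, 0.002, -0.0]]
force: [-0.4, -0.5, 0.2]
opening: 0.634
```

Call:
play_rows(
  motion=[
    [[0, 0, 0], [0, 0, 0], 0],
    [[0, 0, 0], [0, 0, 0], 0],
    [[0, 0, 0], [0, 0, 0], 0],
  ],
)

```text
time_s: 8.9
position: [0.5359, -0.0156, 0.1006]
tcp_rot: [[0.0, 0.94, -0.342], [-0.0, -0.342, -0.94], [-1.0, 0.0, -0.0]]
force: [0.4, -0.4, -0.5]
opening: 0.353
```

Call:
play_rows(
  motion=[
    [[0, 0, 0], [0, 0, 0], 0],
    [[0, 0, 0], [0, 0, 0], 0],
  ],
)

```text
time_s: 9.1
position: [0.5363, -0.0157, 0.1005]
tcp_rot: [[0.001, 0.94, -0.342], [-0.0, -0.342, -0.94], [-1.0, 0.001, -0.0]]
force: [-0.5, -0.2, 0.5]
opening: 0.287
```

```bash
cat > arc.py <<'E'
import sys
from go import *
from rig import bot
s=bot.read_state();np.set_printoptions(precision=1,suppress=True)
o=np.array([.4862,.1607,0]);R=fr(15.7)
piv=o+R@[0,-.101,0]
def grip(v,z):return piv+R@(.085*np.array([-np.sin(v),-np.cos(v),0]))+[0,0,z]
p=s["position"];q=R.T@(p-piv);print("t",round(s["time_s"],2),"pos",p*1000,"F",s["force"],"open",round(s["opening"],3),"J",s["joint_positions"])
print("v",np.arctan2(-q[0],-q[1]),"r mm",np.hypot(q[0],q[1])*1000)
a=list(map(float,sys.argv[1:]))  # z then v's
for v in a[1:]:
    d,r=rel(s,grip(v,a[0]),-20);print(v,d,r)
E
python3 arc.py .1006 .15 .3 .45 .6 .75 .9 1.05 1.18
```

```text
t 9.1 pos [536.3 -15.7 100.5] F [-0.5 -0.2  0.5] open 0.287 J [-13.6  33.8 101.    0.   45.2   6.4]
v -0.006108589127516451 r mm 82.38991347277148
0.15 [-0.1 -9.8  9. ] [ 0.  -0.  -0.1]
0.3 [ -0.1 -21.5  14. ] [ 0.  -0.  -0.1]
0.45 [ -0.1 -33.9  17.1] [ 0.  -0.  -0.1]
0.6 [ -0.2 -46.5  18.3] [ 0.  -0.  -0.1]
0.75 [ -0.2 -59.3  17.7] [ 0.  -0.  -0.1]
0.9 [ -0.2 -71.7  15.1] [ 0.  -0.  -0.1]
1.05 [ -0.2 -83.7  10.7] [ 0.  -0.  -0.1]
1.18 [ -0.2 -93.4   5.5] [ 0.  -0.  -0.1]
```

```bash
cat > arc2.py <<'E'
# relative arc: from v0, lift dz mm ; prints tool shifts of v list
import sys
from arc import *
v0=float(sys.argv[1]);
Rt=tgt(-20)
for v in map(float,sys.argv[2:]):
    print(v,Rt.T@(grip(v,0)-grip(v0,0))*1000)
E
sed -i 's/^a=list.*/a=list(map(float,sys.argv[1:])) if sys.argv[0].endswith("arc.py") else [0]/' arc.py
python3 arc2.py 0 .1 .2 .3 .4 .5 .6 .7 .8 .9 1.0 1.1 1.18 1.2
```

```text
t 9.1 pos [536.3 -15.7 100.5] F [-0.5 -0.2  0.5] open 0.287 J [-13.6  33.8 101.    0.   45.2   6.4]
v -0.006108589127516451 r mm 82.38991347277148
0.1 [ 0.  -7.1  4.6]
0.2 [  0.  -14.7   8.5]
0.3 [  0.  -22.6  11.6]
0.4 [  0.  -30.8  13.9]
0.5 [  0.  -39.2  15.3]
0.6 [  0.  -47.6  16. ]
0.7 [  0.  -56.1  15.7]
0.8 [  0.  -64.6  14.6]
0.9 [  0.  -72.8  12.7]
1.0 [  0.  -80.9  10. ]
1.1 [  0.  -88.6   6.5]
1.18 [  0.  -94.5   3.1]
1.2 [  0.  -96.    2.2]
```

Call:
play_rows(
  motion=[
    [[0, -3.5, 2.4], [0, 0, 0], 0],
    [[0, -7.1, 4.6], [0, 0, 0], 0],
    [[0, -14.7, 8.5], [0, 0, 0], 0],
    [[0, -22.6, 11.6], [0, 0, 0], 0],
    [[0, -30.8, 13.9], [0, 0, 0], 0],
    [[0, -30.8, 13.9], [0, 0, 0], 0],
  ],
)

```text
time_s: 9.7
position: [0.5012, -0.0172, 0.1005]
tcp_rot: [[-0.0, 0.94, -0.342], [0.001, -0.342, -0.94], [-1.0, -0.001, -0.001]]
force: [3.4, 4.9, -1.5]
opening: 0.293
```

```bash
python3 arc2.py .4 .5 .6 .7 .8 .9 1.0 1.1 1.18 1.2;  python3 - <<'E'
from rig import bot
from ov import *
for n,b in(("top",(225,175,345,245)),("scene",(260,150,360,270))):
    c=bot.capture(n);im,off=view(c,b,5)
    cv2.imwrite(f"pics/p6{n}.png",im)
E
```

```text
t 9.7 pos [501.2 -17.2 100.5] F [ 3.4  4.9 -1.5] open 0.293 J [-14.8  32.  106.    0.1  42.1   5.1]
v 0.4257998036708287 r mm 81.62308780320643
0.5 [ 0.  -8.4  1.5]
0.6 [  0.  -16.8   2.1]
0.7 [  0.  -25.3   1.9]
0.8 [  0.  -33.8   0.8]
0.9 [  0.  -42.   -1.1]
1.0 [  0.  -50.1  -3.9]
1.1 [  0.  -57.8  -7.4]
1.18 [  0.  -63.7 -10.7]
1.2 [  0.  -65.2 -11.7]
```

View pics/p6scene.png

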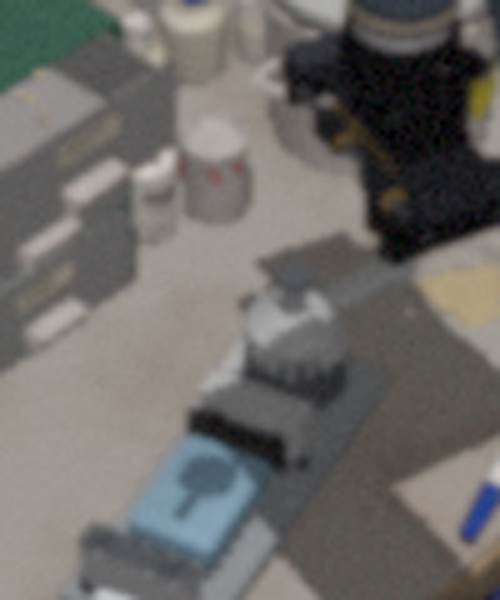

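View pics/p6top.png

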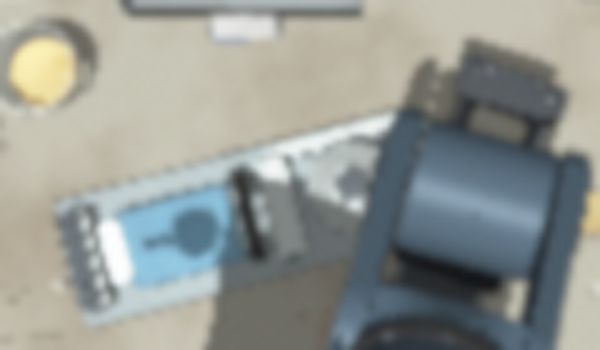

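The lever arm turned and the jaw moved, in the top crop from pad x≈265 to ≈240. Forces are about 6 N. I carry on to about 1.18 rad.

Call:
play_rows(
  motion=[
    [[0, -8.4, 1.5], [0, 0, 0], 0],
    [[0, -16.8, 2.1], [0, 0, 0], 0],
    [[0, -25.3, 1.9], [0, 0, 0], 0],
    [[0, -33.8, 0.8], [0, 0, 0], 0],
    [[0, -42, -1.1], [0, 0, 0], 0],
    [[0, -50.1, -3.9], [0, 0, 0], 0],
    [[0, -57.8, -7.4], [0, 0, 0], 0],
    [[0, -63.7, -10.7], [0, 0, 0], 0],
  ],
)

```text
time_s: 10.6
position: [0.4495, 0.0133, 0.1006]
tcp_rot: [[0.008, 0.94, -0.342], [-0.001, -0.342, -0.94], [-1.0, 0.008, -0.002]]
force: [9.0, 1.2, -7.4]
opening: 0.292
```

Call:
play_rows(
  motion=[
    [[0, 0, 0], [0, 0, 0], 0],
    [[0, 0, 0], [0, 0, 0], 0],
  ],
)

```text
time_s: 10.8
position: [0.4493, 0.0134, 0.1006]
tcp_rot: [[0.007, 0.94, -0.342], [-0.001, -0.342, -0.94], [-1.0, 0.007, -0.002]]
force: [7.4, 3.5, -6.6]
opening: 0.291
```

```bash
python3 arc2.py 1.18 1.0 .8 .6 .4 .2 .1 0;  python3 - <<'E'
from rig import bot
from ov import *
for n,b in(("top",(225,175,345,245)),("scene",(260,150,360,270))):
    c=bot.capture(n);im,off=view(c,b,5)
    cv2.imwrite(f"pics/p7{n}.png",im)
E
```

```text
t 10.8 pos [449.3  13.4 100.6] F [ 7.4  3.5 -6.6] open 0.291 J [-12.6  29.3 113.6   0.1  36.8   7.3]
v 1.1830012956417701 r mm 81.39496949793426
1.0 [ 0.  13.6  6.9]
0.8 [ 0.  30.  11.5]
0.6 [ 0.  46.9 12.8]
0.4 [ 0.  63.7 10.7]
0.2 [ 0.  79.8  5.3]
0.1 [ 0.  87.4  1.5]
0.0 [ 0.  94.5 -3.1]
```

View pics/p7scene.png

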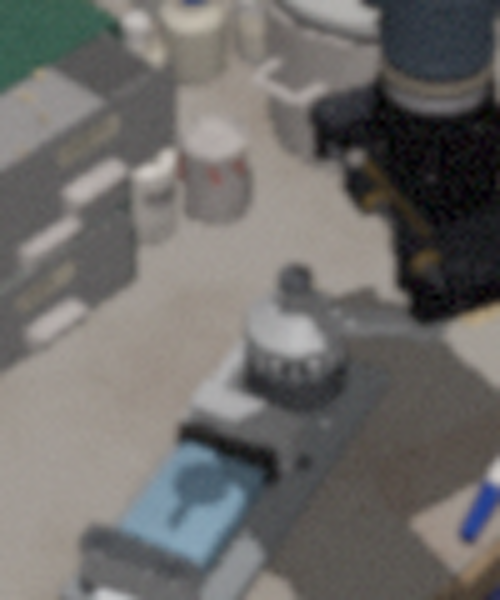

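View pics/p7top.png

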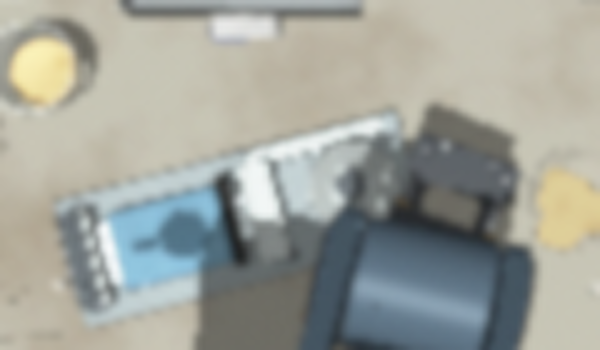

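The jaw has closed about 21 mm and a gap of some 8–9 mm is left at the stop (white strip at about (105,250) in the top crop). Now I lift the lever off its teeth.

Call:
play_rows(
  motion=[
    [[-4, 0, 0], [0, 0, 0], 0],
    [[-8, 0, 0], [0, 0, 0], 0],
    [[-12, 0, 0], [0, 0, 0], 0],
    [[-15.5, 0, 0], [0, 0, 0], 0],
    [[-15.5, 0, 0], [0, 0, 0], 0],
    [[-15.5, 0, 0], [0, 0, 0], 0],
  ],
)

```text
time_s: 11.5
position: [0.4487, 0.014, 0.1161]
tcp_rot: [[0.006, 0.939, -0.343], [0.001, -0.343, -0.939], [-1.0, 0.006, -0.003]]
force: [7.2, 5.4, -5.5]
opening: 0.288
```

```bash
python3 arc2.py 1.18 1.0 .8;  python3 - <<'E'
from rig import bot
from ov import *
for n,b in(("scene",(300,180,370,240)),):
    c=bot.capture(n);im,off=view(c,b,8)
    cv2.imwrite(f"pics/p8{n}.png",im)
E
```

```text
t 11.5 pos [448.7  14.  116.1] F [ 7.2  5.4 -5.5] open 0.288 J [-12.6  27.4 112.9   0.2  39.3   7.3]
v 1.1931390410623917 r mm 81.5637127200943
1.0 [ 0.  13.6  6.9]
0.8 [ 0.  30.  11.5]
```

View pics/p8scene.png

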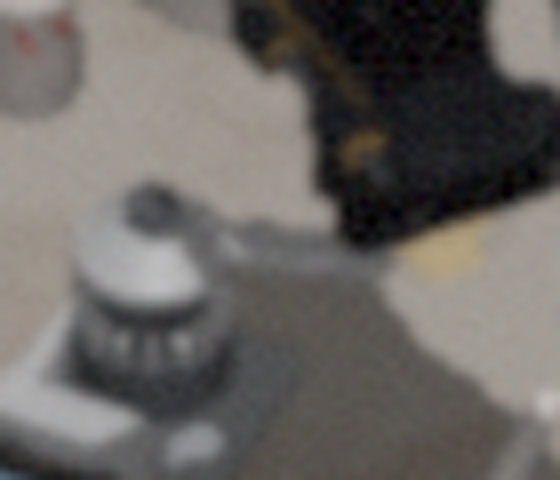

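The hub's tooth ring now shows below the raised lever, at crop (150,340). The downward load of 5.5 N matches the spring and weight. I swing back to 0.

Call:
play_rows(
  motion=[
    [[0, 6.5, 3.8], [0, 0, 0], 0],
    [[0, 13.6, 6.9], [0, 0, 0], 0],
    [[0, 30, 11.5], [0, 0, 0], 0],
    [[0, 46.9, 12.8], [0, 0, 0], 0],
    [[0, 63.7, 10.7], [0, 0, 0], 0],
    [[0, 79.8, 5.3], [0, 0, 0], 0],
    [[0, 94.5, -3.1], [0, 0, 0], 0],
    [[0, 94.5, -3.1], [0, 0, 0], 0],
  ],
)

```text
time_s: 12.35
position: [0.5357, -0.0156, 0.1148]
tcp_rot: [[-0.002, 0.94, -0.341], [0.0, -0.341, -0.94], [-1.0, -0.002, 0.001]]
force: [0.8, -1.6, -5.1]
opening: 0.29
```

```bash
python3 arc2.py 0 .1 .8;  python3 - <<'E'
from rig import bot
from ov import *
for n,b in(("top",(225,175,345,245)),("scene",(260,150,360,270))):
    c=bot.capture(n);im,off=view(c,b,5)
    cv2.imwrite(f"pics/p9{n}.png",im)
E
```

```text
t 12.35 pos [535.7 -15.6 114.8] F [ 0.8 -1.6 -5.1] open 0.29 J [-13.6  32.5 100.4  -0.   47.3   6.3]
v 0.00018241753522866685 r mm 82.14808222318798
0.1 [ 0.  -7.1  4.6]
0.8 [  0.  -64.6  14.6]
```

View pics/p9scene.png

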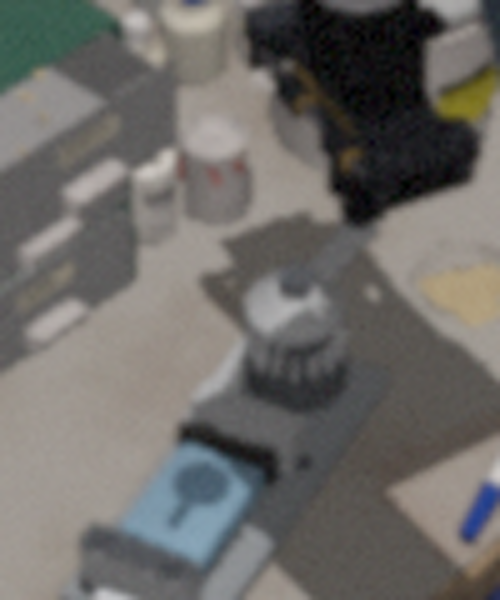

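View pics/p9top.png

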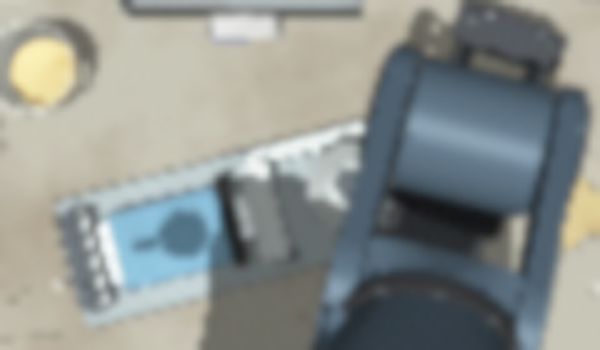

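The jaw stayed put and the lever is back at 0. I lower it into the teeth.

Call:
play_rows(
  motion=[
    [[4, 0, 0], [0, 0, 0], 0],
    [[8, 0, 0], [0, 0, 0], 0],
    [[12, 0, 0], [0, 0, 0], 0],
    [[14.5, 0, 0], [0, 0, 0], 0],
    [[14.5, 0, 0], [0, 0, 0], 0],
    [[14.5, 0, 0], [0, 0, 0], 0],
  ],
)

```text
time_s: 13.05
position: [0.536, -0.0156, 0.1008]
tcp_rot: [[0.0, 0.94, -0.341], [0.0, -0.341, -0.94], [-1.0, -0.0, -0.0]]
force: [3.6, 0.1, -8.5]
opening: 0.293
```

```bash
python3 arc2.py 0 .1 .2 .3 .4 .5 .6
```

```text
t 13.05 pos [536.  -15.6 100.8] F [ 3.6  0.1 -8.5] open 0.293 J [-13.6  33.8 101.    0.   45.2   6.3]
v -0.0023951658575132994 r mm 82.16046679546999
0.1 [ 0.  -7.1  4.6]
0.2 [  0.  -14.7   8.5]
0.3 [  0.  -22.6  11.6]
0.4 [  0.  -30.8  13.9]
0.5 [  0.  -39.2  15.3]
0.6 [  0.  -47.6  16. ]
```

Call:
play_rows(
  motion=[
    [[2, 0, 0], [0, 0, 0], 0],
    [[2, 0, 0], [0, 0, 0], 0],
    [[2, 0, 0], [0, 0, 0], 0],
  ],
)

```text
time_s: 13.35
position: [0.5366, -0.0157, 0.1003]
tcp_rot: [[0.002, 0.94, -0.341], [-0.0, -0.341, -0.94], [-1.0, 0.002, -0.0]]
force: [2.8, 0.8, 3.3]
opening: 0.292
```

The lever is fully down: z barely moved and the force changed sign. I turn on.

Call:
play_rows(
  motion=[
    [[-1, -3.5, 2.4], [0, 0, 0], 0],
    [[-1, -7.1, 4.6], [0, 0, 0], 0],
    [[-1, -14.7, 8.5], [0, 0, 0], 0],
    [[-1, -22.6, 11.6], [0, 0, 0], 0],
    [[-1, -30.8, 13.9], [0, 0, 0], 0],
    [[-1, -39.2, 15.3], [0, 0, 0], 0],
    [[-1, -47.6, 16], [0, 0, 0], 0],
    [[-1, -47.6, 16], [0, 0, 0], 0],
  ],
)

```text
time_s: 14.15
position: [0.485, -0.0129, 0.1004]
tcp_rot: [[0.001, 0.939, -0.343], [0.002, -0.343, -0.939], [-1.0, -0.0, -0.003]]
force: [6.6, 7.3, -2.5]
opening: 0.293
```

```bash
python3 arc2.py .6 .7 .8 .85 .9 .95 1.0;  python3 - <<'E'
from rig import bot
from ov import *
for n,b,f in(("top",(225,185,305,245),10),("scene",(265,225,335,295),8)):
    c=bot.capture(n);im,off=view(c,b,f)
    cv2.imwrite(f"pics/p10{n}.png",im)
E
```

```text
t 14.15 pos [485.  -12.9 100.4] F [ 6.6  7.3 -2.5] open 0.293 J [-14.8  31.1 108.3   0.2  40.6   5. ]
v 0.631786760928577 r mm 81.48921364938889
0.7 [ 0.  -8.5 -0.2]
0.8 [  0.  -16.9  -1.3]
0.85 [  0.  -21.1  -2.2]
0.9 [  0.  -25.2  -3.2]
0.95 [  0.  -29.3  -4.5]
1.0 [  0.  -33.2  -5.9]
```

View pics/p10scene.png

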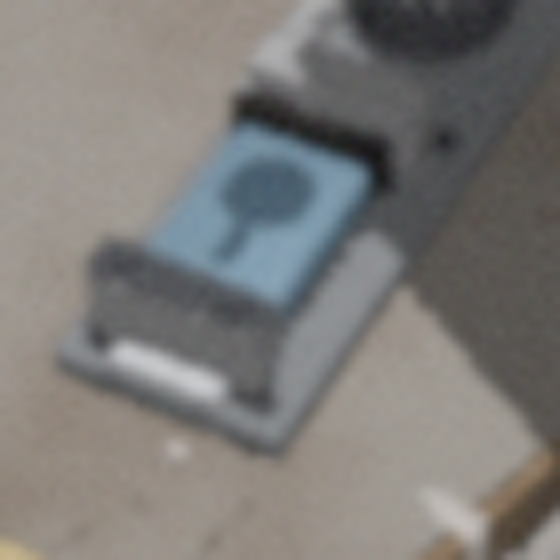

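View pics/p10top.png

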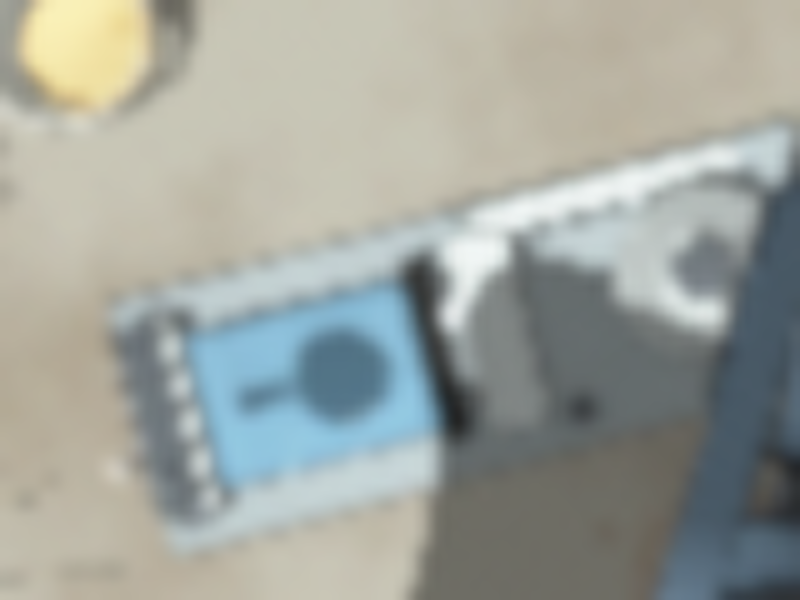

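The mould is against the stop, flat and centred in both views (top crop (315,385)). I keep turning in small steps and watch the force.

Call:
play_rows(
  motion=[
    [[0, -4.2, 0], [0, 0, 0], 0],
    [[0, -8.5, -0.2], [0, 0, 0], 0],
    [[0, -12.7, -0.7], [0, 0, 0], 0],
    [[0, -16.9, -1.3], [0, 0, 0], 0],
    [[0, -16.9, -1.3], [0, 0, 0], 0],
  ],
)

```text
time_s: 14.75
position: [0.472, -0.0066, 0.1005]
tcp_rot: [[0.005, 0.939, -0.343], [0.001, -0.343, -0.939], [-1.0, 0.004, -0.003]]
force: [8.1, 6.4, -4.2]
opening: 0.294
```

```bash
python3 arc2.py .8 .85 .9 .95 1.0 1.05;  python3 - <<'E'
from rig import bot
from ov import *
for n,b,f in(("top",(225,185,305,245),10),("scene",(265,225,335,295),8)):
    c=bot.capture(n);im,off=view(c,b,f)
    cv2.imwrite(f"pics/p11{n}.png",im)
E
```

```text
t 14.75 pos [472.   -6.6 100.5] F [ 8.1  6.4 -4.2] open 0.294 J [-14.5  30.4 110.3   0.2  39.    5.4]
v 0.8086600240503798 r mm 81.41801476505657
0.85 [ 0.  -4.2 -0.9]
0.9 [ 0.  -8.3 -1.9]
0.95 [  0.  -12.3  -3.2]
1.0 [  0.  -16.3  -4.6]
1.05 [  0.  -20.2  -6.3]
```

View pics/p11top.png

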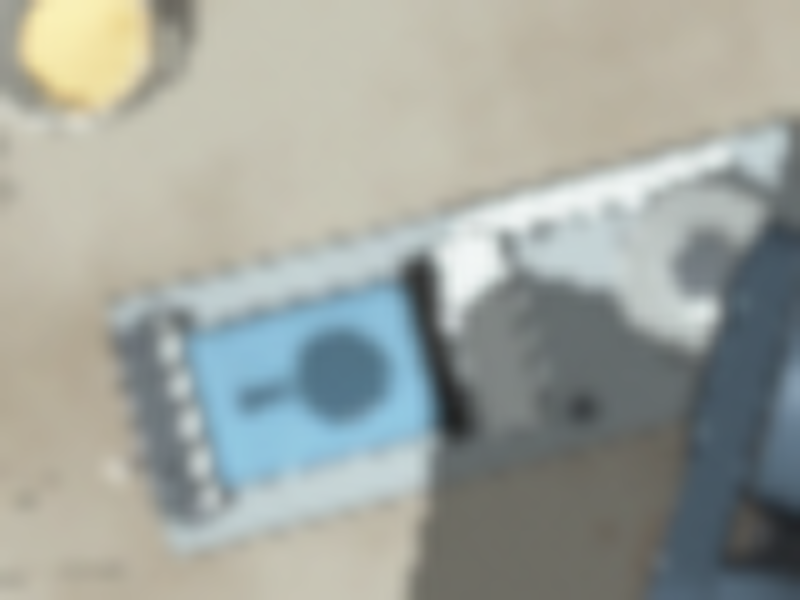

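View pics/p11scene.png

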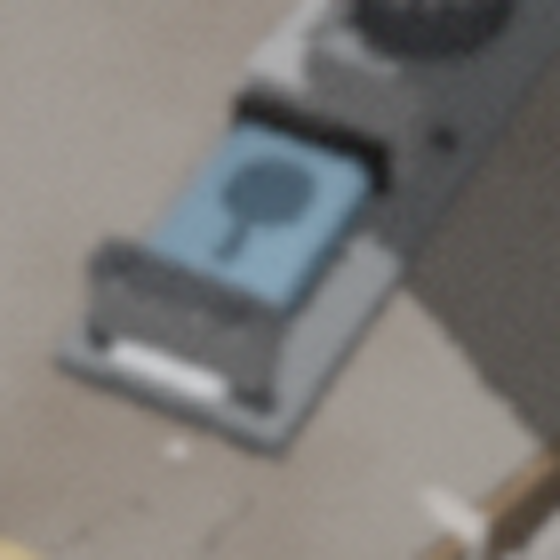

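Between v=0.6 and v=0.8 the mould and the pad front stayed where they were, (408,280) in the top crop, while the jaw body moved about 1 px (~4 mm). So the pad is being pressed in. I go on to about 0.95.

Call:
play_rows(
  motion=[
    [[0, -4.2, -0.9], [0, 0, 0], 0],
    [[0, -8.3, -1.9], [0, 0, 0], 0],
    [[0, -12.3, -3.2], [0, 0, 0], 0],
    [[0, -12.3, -3.2], [0, 0, 0], 0],
    [[0, -12.3, -3.2], [0, 0, 0], 0],
  ],
)

```text
time_s: 15.35
position: [0.4628, -0.0001, 0.1005]
tcp_rot: [[0.007, 0.939, -0.343], [0.0, -0.343, -0.939], [-1.0, 0.007, -0.002]]
force: [9.5, 5.6, -5.7]
opening: 0.296
```

```bash
python3 arc2.py .95 1.0 1.05;  python3 - <<'E'
from rig import bot
from ov import *
for n,b,f in(("top",(225,185,305,245),10),("scene",(265,225,335,295),8)):
    c=bot.capture(n);im,off=view(c,b,f)
    cv2.imwrite(f"pics/p12{n}.png",im)
E
```

```text
t 15.35 pos [462.8  -0.1 100.5] F [ 9.5  5.6 -5.7] open 0.296 J [-14.   29.9 111.7   0.2  38.    6. ]
v 0.9480316166778201 r mm 81.35911326975196
1.0 [ 0.  -4.  -1.5]
1.05 [ 0.  -7.9 -3.1]
```

View pics/p12top.png

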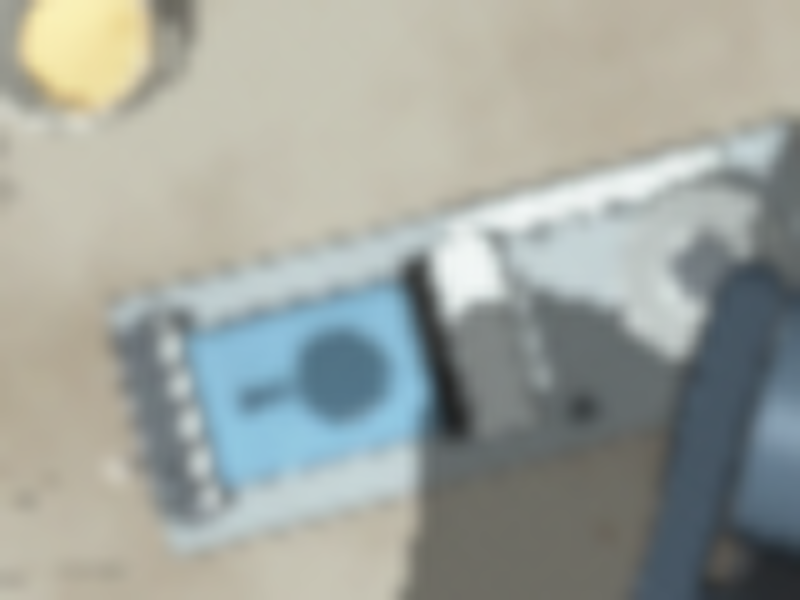

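The pad front and mould are unmoved and the jaw is closer still. The total hub turn is about 2.13 rad (38 mm), so even with the largest possible gap (32 mm) the pad is in by at least 6 mm. I settle the lever down, let go and rise.

Call:
play_rows(
  motion=[
    [[1, 0, 0], [0, 0, 0], 0],
    [[1, 0, 0], [0, 0, 0], 0.6],
    [[1, 0, 0], [0, 0, 0], 1],
    [[1, 0, 0], [0, 0, 0], 1],
    [[1, 0, 0], [0, 0, 0], 1],
    [[1, 0, 0], [0, 0, 0], 1],
    [[1, 0, 0], [0, 0, 0], 1],
    [[1, 0, 0], [0, 0, 0], 1],
  ],
)

```text
time_s: 16.25
position: [0.459, -0.0001, 0.0991]
tcp_rot: [[-0.001, 0.94, -0.341], [0.0, -0.341, -0.94], [-1.0, -0.001, 0.0]]
force: [0.4, 0.0, -1.3]
opening: 0.844
```

```bash
python3 go.py .462 0 .2 -20 .38 -.2 .25 -20
```

```text
t 16.25 pos [459.   -0.1  99.1] yaw -19.962862715965816 F [ 0.4  0.  -1.3] open 0.844 J [-14.   30.  111.9  -0.   38.2   6. ]
[-100.9    2.6   -1. ] [0.  0.  0.1]
[-150.8   -6.2  214.9] [0.  0.  0.1]
```

Call:
play_rows(
  motion=[
    [[0, 0, 0], [0, 0, 0], 1],
    [[-10, 0, 0], [0, 0, 0], 1],
    [[-40, 0, 0], [0, 0, 0], 1],
    [[-80, 0, 0], [0, 0, 0], 1],
    [[-120, 0, 30], [0, 0, 0], 1],
    [[-150, 0, 80], [0, 0, 0], 1],
    [[-150, 0, 130], [0, 0, 0], 1],
    [[-150, 0, 180], [0, 0, 0], 1],
  ],
)

```text
time_s: 17.05
position: [0.4008, -0.1642, 0.2517]
tcp_rot: [[0.004, 0.94, -0.34], [-0.003, -0.34, -0.94], [-1.0, 0.005, 0.001]]
force: [1.7, -1.0, 0.1]
opening: 1.0
```

Call:
play_rows(
  motion=[
    [[0, 0, 50], [0, 0, 0], 1],
    [[0, 0, 100], [0, 0, 0], 1],
    [[0, 0, 100], [0, 0, 0], 1],
  ],
)

```text
time_s: 17.35
position: [0.3655, -0.2629, 0.2505]
tcp_rot: [[0.002, 0.937, -0.349], [-0.005, -0.349, -0.937], [-1.0, 0.003, 0.004]]
force: [-0.4, 0.5, 0.1]
opening: 1.003
```

```bash
python3 go.py .462 0 .2 -20;  python3 - <<'E'
from rig import bot
from ov import *
np.set_printoptions(precision=4,suppress=True)
for n,b,f in(("top",(215,165,345,255),6),("scene",(255,165,365,295),4.6)):
    c=bot.capture(n);im,off=view(c,b,f)
    if n=="top":cv2.imwrite("pics/topraw.png",c["img"])
    cv2.imwrite(f"pics/p13{n}.png",im)
E
```

```text
t 17.35 pos [ 365.5 -262.9  250.5] yaw -20.402494417241876 F [-0.4  0.5  0.1] open 1.003 J [-49.9  14.4 104.3  -0.1  61.1 -29.5]
[  49.3   -1.4 -280.2] [-0.4  0.2 -0.2]
```

View pics/p13top.png

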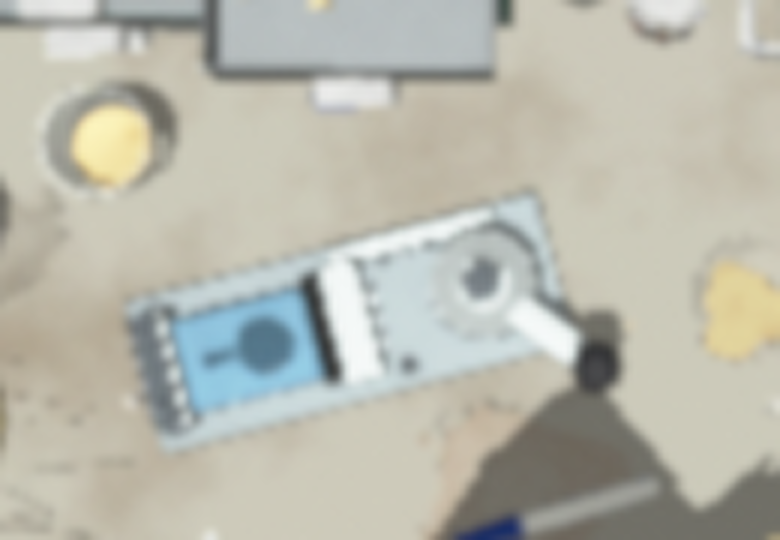

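View pics/p13scene.png

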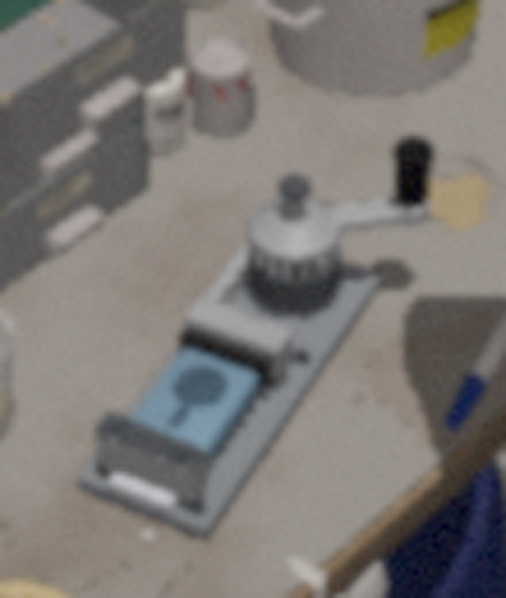

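Run:
```python
from rig import bot
from ov import *
np.set_printoptions(precision=4,suppress=True)
c=bot.capture("top");now=c["img"];t0=cv2.imread("pics/top0.png")
R=fr(15.7);o=np.array([.4862,.1607,0])
# intensity profile along clamp y at height z=.056, averaged over x
for name,im in(("start",t0),("now",now)):
    ys=np.arange(-.075,.1,.0005);P=[]
    xs=np.linspace(-.018,.018,13)
    Q=np.array([[x,y,.056] for y in ys for x in xs])@R.T+o
    q=pr(c,Q).astype(np.float32)
    v=cv2.remap(im,q[:,:1].copy(),q[:,1:].copy(),cv2.INTER_CUBIC).reshape(len(ys),len(xs),3).mean(1)
    g=v.mean(1);
    d=np.gradient(g,ys*1000)
    pk=[(round(ys[i]*1000,1),round(d[i],1)) for i in range(1,len(d)-1) if abs(d[i])>8 and abs(d[i])>=abs(d[i-1]) and abs(d[i])>abs(d[i+1])]
    print(name,pk)
g=bp(c,[((596.5+.5)/6-.5+215,(362+.5)/6-.5+165)],.138)[0]
for z in(.138,.15):
    g=bp(c,[((596+.5)/6-.5+215,(362+.5)/6-.5+165)],z)[0];q=R.T@(g-o-R@[0,-.101,0]);print("grip",q,np.arctan2(-q[0],-q[1]),np.hypot(*q[:2]))
d=cv2.absdiff(now,t0).max(2)
print("tape/jar/cup diffs",[int((d[a:b,e:f]>40).sum()) for a,b,e,f in((215,255,180,220),(165,215,180,215),(170,200,220,245))])
```

```text
start [(np.float64(-64.0), np.float64(14.6)), (np.float64(-38.0), np.float64(-13.9)), (np.float64(-34.5), np.float64(-15.0)), (np.float64(-24.0), np.float64(27.8)), (np.float64(89.5), np.float64(-18.1))]
now [(np.float64(-27.0), np.float64(10.4)), (np.float64(-2.0), np.float64(-23.8)), (np.float64(7.5), np.float64(15.8)), (np.float64(8.5), np.float64(15.9))]
grip [-0.063  -0.0536  0.138 ] 0.8660398673886415 0.08265896862712795
grip [-0.0628 -0.0535  0.15  ] 0.8654145150841933 0.08245921254329952
tape/jar/cup diffs [0, 0, 0]
```

The clamp looks right, but the image estimate puts the pad between 5 and 7 mm in, which is a thin margin. There is plenty of time, so I'll grip the lever again and turn on by about 0.15 rad.

```bash
python3 - <<'E'
from rig import bot
from ov import *
np.set_printoptions(precision=4,suppress=True)
c=bot.capture("top")
for z in(.138,):print(bp(c,[((596+.5)/6-.5+215,(362+.5)/6-.5+165)],z))
c=bot.capture("scene");f=4.6
print(bp(c,[((412+.5)/f-.5+255,(148+.5)/f-.5+165)],.138))
E
python3 go.py .461 .0 .2 -20
```

```text
[[ 0.4674 -0.0051  0.138 ]]
[[0.4623 0.0014 0.138 ]]
t 17.6 pos [ 366.7 -254.9  249.4] yaw -19.864469198269987 F [ 0.2 -0.7  1. ] open 1.001 J [-49.2  14.3 104.6   0.   61.2 -29.4]
[  49.6    2.1 -271.7] [ 0.1 -0.   0. ]
```

Call:
play_rows(
  motion=[
    [[0, 5, -50], [0, 0, 0], 1],
    [[0, 5, -100], [0, 0, 0], 1],
    [[0, 5, -150], [0, 0, 0], 1],
    [[20, 5, -195], [0, 0, 0], 1],
    [[40, 5, -240], [0, 0, 0], 1],
    [[50, 5, -272], [0, 0, 0], 1],
    [[50, 5, -272], [0, 0, 0], 1],
    [[50, 5, -272], [0, 0, 0], 1],
  ],
)

```text
time_s: 18.4
position: [0.4636, -0.0006, 0.1992]
tcp_rot: [[-0.001, 0.942, -0.337], [-0.0, -0.337, -0.942], [-1.0, -0.001, 0.0]]
force: [0.5, -0.4, -0.4]
opening: 1.0
```

```bash
python3 go.py .464 -.001 .1 -20;  python3 - <<'E'
from rig import bot
from ov import *
for n,b,f in(("scene",(300,150,380,230),7),):
    c=bot.capture(n);im,off=view(c,b,f)
    cv2.imwrite(f"pics/p14{n}.png",im)
E
```

```text
t 18.4 pos [463.6  -0.6 199.2] yaw -19.67100442959722 F [ 0.5 -0.4 -0.4] open 1.0 J [-13.9  19.9 106.   -0.   54.1   5.8]
[99.2  0.6  0.2] [0.3 0.  0.1]
```

View pics/p14scene.png

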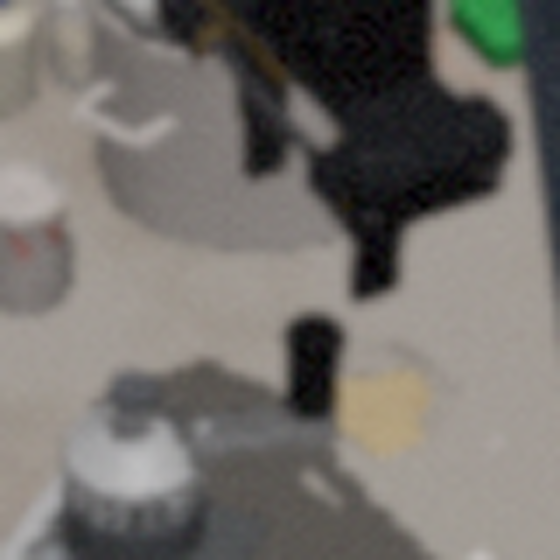

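The grip at crop (315,365) stands midway between the open fingers at (265,150) and (375,270). I go down and close.

Call:
play_rows(
  motion=[
    [[40, 0.6, 0], [0, 0, 0], 1],
    [[75, 0.6, 0], [0, 0, 0], 1],
    [[95, 0.6, 0], [0, 0, 0], 1],
    [[98, 0.6, 0], [0, 0, 0], 0],
    [[98, 0.6, 0], [0, 0, 0], 0],
    [[98, 0.6, 0], [0, 0, 0], 0],
    [[98, 0.6, 0], [0, 0, 0], 0],
    [[98, 0.6, 0], [0, 0, 0], 0],
  ],
)

```text
time_s: 19.25
position: [0.4654, -0.0031, 0.1024]
tcp_rot: [[0.002, 0.94, -0.342], [-0.001, -0.342, -0.94], [-1.0, 0.002, -0.0]]
force: [-0.4, -0.7, 0.6]
opening: 0.627
```

Call:
play_rows(
  motion=[
    [[0, 0, 0], [0, 0, 0], 0],
    [[0, 0, 0], [0, 0, 0], 0],
    [[0, 0, 0], [0, 0, 0], 0],
    [[0, 0, 0], [0, 0, 0], 0],
    [[0, 0, 0], [0, 0, 0], 0],
  ],
)

```text
time_s: 19.75
position: [0.4652, -0.0029, 0.1014]
tcp_rot: [[0.001, 0.94, -0.341], [-0.0, -0.341, -0.94], [-1.0, 0.001, -0.0]]
force: [1.4, 0.2, 0.9]
opening: 0.291
```

```bash
python3 arc2.py .91 .96 1.0 1.03 1.06 1.1
```

```text
t 19.75 pos [465.2  -2.9 101.4] F [1.4 0.2 0.9] open 0.291 J [-14.2  30.  111.1  -0.   38.9   5.8]
v 0.9035966412139743 r mm 82.14935991853697
0.96 [ 0.  -4.  -1.3]
1.0 [ 0.  -7.2 -2.5]
1.03 [ 0.  -9.6 -3.5]
1.06 [  0.  -11.9  -4.5]
1.1 [  0. -15.  -6.]
```

Call:
play_rows(
  motion=[
    [[0, -4, -1.3], [0, 0, 0], 0],
    [[0, -7.2, -2.5], [0, 0, 0], 0],
    [[0, -9.6, -3.5], [0, 0, 0], 0],
    [[0, -11.9, -4.5], [0, 0, 0], 0],
    [[0, -11.9, -4.5], [0, 0, 0], 0],
    [[0, -11.9, -4.5], [0, 0, 0], 0],
  ],
)

```text
time_s: 20.35
position: [0.4565, 0.0045, 0.1015]
tcp_rot: [[0.003, 0.94, -0.341], [-0.002, -0.341, -0.94], [-1.0, 0.004, 0.001]]
force: [1.9, -4.5, -1.5]
opening: 0.291
```

```bash
python3 arc2.py 1.06 1.1 1.14
```

```text
t 20.35 pos [456.5   4.5 101.5] F [ 1.9 -4.5 -1.5] open 0.291 J [-13.5  29.6 112.4  -0.1  37.9   6.5]
v 1.0430231495840814 r mm 82.02664057869715
1.1 [ 0.  -3.1 -1.5]
1.14 [ 0.  -6.  -3.1]
```

That adds about 2.5 mm. The resistance is 4.5 N along the swing, so the pad has not bottomed. I let go and withdraw.

Call:
play_rows(
  motion=[
    [[1, 0, 0], [0, 0, 0], 0],
    [[1, 0, 0], [0, 0, 0], 1],
    [[1, 0, 0], [0, 0, 0], 1],
    [[1, 0, 0], [0, 0, 0], 1],
    [[1, 0, 0], [0, 0, 0], 1],
    [[1, 0, 0], [0, 0, 0], 1],
    [[1, 0, 0], [0, 0, 0], 1],
    [[1, 0, 0], [0, 0, 0], 1],
  ],
)

```text
time_s: 21.15
position: [0.4548, 0.0056, 0.1002]
tcp_rot: [[-0.001, 0.94, -0.341], [0.0, -0.341, -0.94], [-1.0, -0.001, 0.0]]
force: [-0.0, 0.5, 1.1]
opening: 0.84
```

Call:
play_rows(
  motion=[
    [[0, 0, 0], [0, 0, 0], 1],
    [[-10, 0, 0], [0, 0, 0], 1],
    [[-40, 0, 0], [0, 0, 0], 1],
    [[-80, 0, 0], [0, 0, 0], 1],
    [[-120, 0, 30], [0, 0, 0], 1],
    [[-150, 0, 80], [0, 0, 0], 1],
    [[-150, 0, 130], [0, 0, 0], 1],
    [[-150, 0, 180], [0, 0, 0], 1],
  ],
)

```text
time_s: 21.95
position: [0.3962, -0.1585, 0.2526]
tcp_rot: [[0.004, 0.94, -0.34], [-0.003, -0.34, -0.94], [-1.0, 0.005, 0.001]]
force: [0.2, -0.2, 0.9]
opening: 1.001
```

Call:
play_rows(
  motion=[
    [[0, 0, 50], [0, 0, 0], 1],
    [[0, 0, 90], [0, 0, 0], 1],
    [[0, 0, 90], [0, 0, 0], 1],
    [[0, 0, 90], [0, 0, 0], 1],
  ],
)

```text
time_s: 22.35
position: [0.3649, -0.2418, 0.2506]
tcp_rot: [[0.0, 0.939, -0.344], [0.001, -0.344, -0.939], [-1.0, -0.0, -0.001]]
force: [0.1, -0.0, -0.1]
opening: 1.0
```

Run:
```python
from rig import bot
from ov import *
np.set_printoptions(precision=4,suppress=True)
c=bot.capture("top");now=c["img"];t0=cv2.imread("pics/top0.png");mid=cv2.imread("pics/topraw.png")
R=fr(15.7);o=np.array([.4862,.1607,0])
for name,im in(("start",t0),("mid",mid),("now",now)):
    ys=np.arange(-.075,.1,.0005);xs=np.linspace(-.018,.018,13)
    Q=np.array([[x,y,.056] for y in ys for x in xs])@R.T+o
    q=pr(c,Q).astype(np.float32)
    g=cv2.remap(im,q[:,:1].copy(),q[:,1:].copy(),cv2.INTER_CUBIC).reshape(len(ys),len(xs),3).mean((1,2))
    d=np.gradient(g,ys*1000)
    print(name,[(float(round(ys[i]*1000,1)),float(round(d[i],1))) for i in range(1,len(d)-1) if abs(d[i])>8 and abs(d[i])>=abs(d[i-1]) and abs(d[i])>abs(d[i+1])])
d=cv2.absdiff(now,t0).max(2);print([int((d[a:b,e:f]>40).sum()) for a,b,e,f in((215,255,180,220),(165,215,180,215),(170,200,220,245))])
s=bot.read_state();print(s["time_s"],s["position"])
for n,b,f in(("top",(215,165,345,255),6),("scene",(255,165,365,295),4.6)):
    c=bot.capture(n);im,off=view(c,b,f);cv2.imwrite(f"pics/p15{n}.png",im)
```

```text
start [(-63.5, 14.6), (-38.0, -13.9), (-34.5, -15.0), (-24.0, 27.8), (89.5, -18.1)]
mid [(-27.0, 10.4), (-2.0, -23.7), (7.5, 15.9)]
now [(-24.5, 9.3), (-1.0, -24.6), (8.5, 16.2)]
[0, 0, 0]
22.4 [ 0.365  -0.2408  0.2504]
```

View pics/p15top.png

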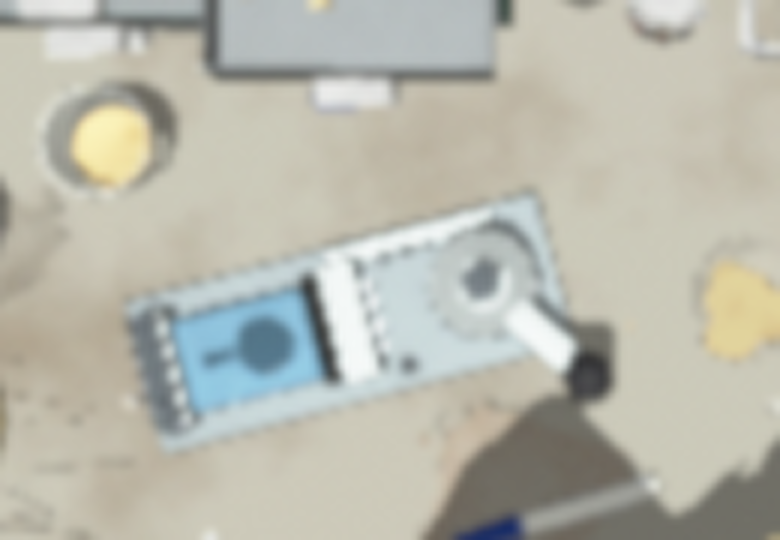

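View pics/p15scene.png

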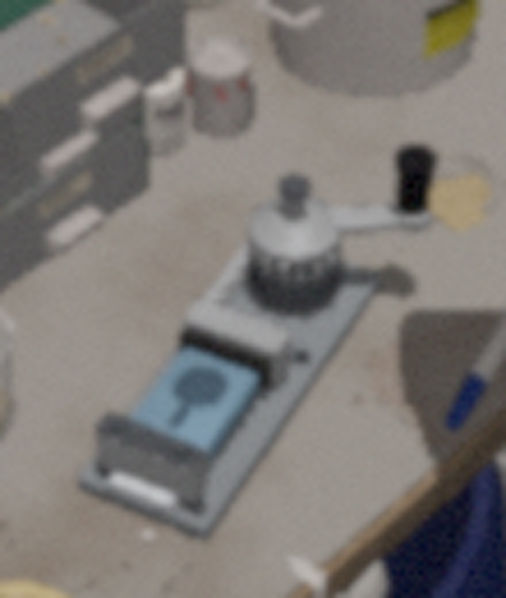

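```bash
python3 -c "
from rig import bot
print(bot.hand_in())"
```

```text
the job is handed in; nothing more can be done
None
```

The mould is clamped on the bed and I have handed the job in, at about 22.5 s of the 59 s allowed. I set the blue mould flat on the bed and let go. I then turned the lever about 1.15 rad, lifted it off its teeth, swung it back to 0, let it drop in again and turned on. After a first release I took hold again and added about 0.15 rad, because my picture check left only a thin margin on the pad.

**Last checks:**
- **Mould:** in both views it lies flat, centred and against the stop.
- **Pad:** the jaw has moved about 39 mm. My estimates of how far the pad is pressed in disagree: about 7 mm from the picture edges, and up to 9 mm from the gap I measured before clamping. With the largest gap allowed (32 mm), it is still at least 7 mm, against the 5 mm needed. The top view resolves only about 4 mm per pixel, so none of these is exact. The turning force at the grip was about 4.5 N, so the pad had not bottomed.
- **Lever:** it is down in its teeth at about 1.05 rad. I tested this by pushing down on it before the second turn: it moved only 0.5 mm and the force changed sign. It is released, and the arm is well clear.
- **Bystanders:** the picture areas around the tape, jar and cup did not change from start to finish. The largest force I read during the job was about 13 N.

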